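# Release the tested blow nozzle and pack the kit

### The job

The blow nozzle on the test stand is tested and has to be packed: pull the coupler's spring sleeve all the way back, so that the nozzle is pushed out, and let go of it so that it snaps fully forward by itself. Then lay the nozzle down flat in the foam tray, behind the line of the tub and the carton (on the side away from the robot) and parallel to that line, and stand all the filter canisters upright on the tray floor in one straight row between the tub and the carton, centred on the line between those two and with a small gap on each side so that none touches its neighbour. Leave the tub, the carton and the other things on the bench where they are.

Things in the scene. Friction and masses are not known exactly. Their poses are not given: they have to be found in the camera images.
- tray: White foam shipping tray fixed on the bench, 230 (its x) by 500 (its y) by 30 mm high outside; floor 12 mm thick, walls 18 mm thick, so the inside is 194 by 464 mm, 18 mm deep. Origin: centre of its underside. Its +x axis points away from the robot (back of the tray), y along its length.
- tray_row (a point): Point on the tray's inner floor midway along the line on which the tub and the carton stand: 35 mm in front (tray -x) of the tray's centre, 12 mm above the bench. Axes as the tray's: the row runs along y.
- tub: White plastic tub with grey lid, 63 mm diameter, 90 mm tall, already packed near one end of the tray (which end varies); marks one end of the row. Origin: centre of its underside. Loose; leave it where it is.
- carton: Upright cardboard carton, 60 by 60 by 80 mm tall, already packed near the other end of the tray, 372 to 398 mm from the tub; marks the other end of the row. Origin: centre of its underside. Loose; leave it where it is.
- coupler: Test stand fixed on the bench: foot plate, grey valve block (50 by 56 mm, top at 106 mm, centred 76 mm behind the origin) and the horizontal quick coupler, its axis along this body's x at 85 mm height. Origin: on the bench below the centre of the sleeve when forward. The mouth faces -x (roughly to the robot); pulling the sleeve back is towards +x.
- sleeve_grip (a point): Grip point of the coupler's spring sleeve, on its axis, 3 mm in front of the sleeve's centre; moves with it, axes as the coupler's. Steel collar 38 mm dia., 40 mm long, with a 50 mm dia. flange on its rear 8 mm (front face 15 mm behind this point) to pull on: fingers closing along the coupler's y from above, in front of the flange. They may slip some mm until they bear on the flange.
- sleeve (a joint): Travel of the sleeve in m: 0 fully forward (home), 0.016 fully back. Spring 5 N at home to 12 N fully back, damping 50 N s/m; let go, it runs home by itself in 0.1 to 0.3 s. Past about 0.009 the lock opens and a valve spring pushes the nozzle 32 to 42 mm out along coupler -x onto the shelf in about 0.3 s.
- nozzle: Rigid blow nozzle, 160 mm long, about 0.18 kg: square aluminium block 60x28x28 mm, steel tube 60 mm long on its -x end, brass plug 40 mm long with 24 mm collar on its +x end. Origin: centre of the block, 14 mm above what it lies on. At first locked in the coupler, block on the shelf; once pushed out it is clear of the mouth and is lifted straight up by the block.
- shelf (a point): Centre of the top face (71 mm above the bench) of the level steel shelf in front of the coupler's mouth, on which the nozzle's block lies: 110 mm long (x), 36 mm wide, 5 mm high side rails with inner faces 16 mm off the axis, 7 mm high lip at the front end. Axes as the coupler's.
- can0: Plain aluminium filter canister with a heavy steel base, upright, 50 mm diameter, 50 mm tall (centre of mass about 15 mm up), 0.18 to 0.35 kg; starts standing on the bench behind the tray. Three to five of the five identical canisters are present (absent ones read None from the start). Origin: centre of its underside, z up.
- can1: Plain aluminium filter canister with a heavy steel base, upright, 50 mm diameter, 50 mm tall (centre of mass about 15 mm up), 0.18 to 0.35 kg; starts standing on the bench behind the tray. Three to five of the five identical canisters are present (absent ones read None from the start). Origin: centre of its underside, z up.
- can2: Plain aluminium filter canister with a heavy steel base, upright, 50 mm diameter, 50 mm tall (centre of mass about 15 mm up), 0.18 to 0.35 kg; starts standing on the bench behind the tray. Three to five of the five identical canisters are present (absent ones read None from the start). Origin: centre of its underside, z up.
- can3: Plain aluminium filter canister with a heavy steel base, upright, 50 mm diameter, 50 mm tall (centre of mass about 15 mm up), 0.18 to 0.35 kg; starts standing on the bench behind the tray. Three to five of the five identical canisters are present (absent ones read None from the start). Origin: centre of its underside, z up.
- can4: Plain aluminium filter canister with a heavy steel base, upright, 50 mm diameter, 50 mm tall (centre of mass about 15 mm up), 0.18 to 0.35 kg; starts standing on the bench behind the tray. Three to five of the five identical canisters are present (absent ones read None from the start). Origin: centre of its underside, z up.
- tape_roll: Bystander: roll of clear tape lying flat, 100 mm dia., 48 mm high; origin centre of underside.
- tape_gun: Bystander: orange tape dispenser lying flat, about 190 by 100 by 47 mm; origin under the centre of its round part.
- glue: Bystander: standing bottle, 56 mm dia., 140 mm tall; origin centre of underside.
- small_carton: Bystander: closed small carton 90 by 60 by 45 mm on the bench, left of the canisters; origin centre of underside.
- marker: Bystander: black marker 130 by 14 by 14 mm on the bench between tray and test stand; origin centre of underside.
- cutter: Bystander: hand tool like a screwdriver on the left of the bench; origin near its middle.
Mind the look-alikes: they are no part of the job. What is shaped like the tub but orange or yellow is not meant. What is shaped like the can1 but orange or purple is not meant.

How it is judged (in metres and radians):
On the way, in this order (a step that is already met when the one before it is completed fails the run):
1. the sleeve is pulled back at least 12 of its 16 mm (value of joint sleeve above 0.012 m), for 0.05 s.
2. let go, the sleeve runs forward by itself (faster than 50 mm/s) (velocity of joint sleeve below -0.05 m/s).
3. the sleeve is home with no finger on the coupler, and the nozzle has come out of the coupler by more than 22 mm (value of joint sleeve below 0.002 m and contact force between the fingers and coupler below 0.3 N and x of nozzle in the frame of coupler below -0.085 m), for 0.2 s.
At the end, for the whole second after the job is handed in: Canisters upright on the tray floor between tub and carton, centres within 15 mm of their line, none touching (2 mm clear). Nozzle flat in the tray, its centre over 15 mm behind the tray's middle, parallel to the row within 11 degrees. Sleeve within 2 mm of home. All at rest (x of can0 in the frame of tray_row between -0.015 and 0.015 m and y of can0 in the frame of tray_row between -0.16 and 0.16 m and z of each of can0, can1, can2, can3, can4 in the frame of tray_row below 0.006 m and angle between each of can0, can1, can2, can3, can4's own z axis and vertical below 0.1 rad and horizontal distance between each of can0, can1, can2, can3, can4 and tub above 0.058 m and horizontal distance between each of can0, can1, can2, can3, can4 and carton above 0.057 m and linear speed of each of can0, can1, can2, can3, can4, nozzle below 0.02 m/s and horizontal distance between can0 and can1 above 0.052 m and horizontal distance between each of can0, can1 and can2 above 0.052 m and horizontal distance between each of can0, can1, can2 and can3 above 0.052 m and horizontal distance between each of can0, can1, can2, can3 and can4 above 0.052 m and x of can1 in the frame of tray_row between -0.015 and 0.015 m and y of can1 in the frame of tray_row between -0.16 and 0.16 m and x of can2 in the frame of tray_row between -0.015 and 0.015 m and y of can2 in the frame of tray_row between -0.16 and 0.16 m and x of can3 in the frame of tray_row between -0.015 and 0.015 m and y of can3 in the frame of tray_row between -0.16 and 0.16 m and x of can4 in the frame of tray_row between -0.015 and 0.015 m and y of can4 in the frame of tray_row between -0.16 and 0.16 m and x of nozzle in the frame of tray between 0.015 and 0.095 m and y of nozzle in the frame of tray between -0.16 and 0.16 m and z of nozzle in the frame of tray below 0.034 m and angle between the x axis of nozzle and the y axis of tray, either way round below 0.2 rad and value of joint sleeve below 0.002 m).
It fails at once if the tub or the carton is shifted by more than 20 mm (distance of any of tub, carton from where it was at the start of the episode above 0.02 m).
It fails at once if a bystander is shifted by more than 30 mm (distance of any of tape_roll, tape_gun, glue, small_carton, marker, cutter from where it was at the start of the episode above 0.03 m).
Of can0, can1, can2, can3, can4 only 3 to 5 are there at a start; the rules pass over those that are not, and their reading is None.
At some moment in a run one of can0, can1, can2, can3, can4 may be knocked a few centimetres aside while the robot is not near it.
It also fails if it takes over 210 s, if anything falls off the work surface, if the arm or the gripper's body presses on something with over 40 N, if the wrist force passes 120 N, or if a joint passes its speed limit or range.

### The arm

A 7-joint arm with a two-finger parallel gripper is mounted at the origin on the work surface. World frame = base frame: x ahead of the robot, y to its left, z up, the work surface at z = 0. Lengths are in mm, angles in rad, forces in N, time in s.
With the tool pointing down it reaches from about 400 to 875 mm from the base axis. Payload 4.4 kg.
Tool frame: the origin (TCP) lies midway between the tips of the shut fingers; the grasp point (between the pads) lies 19 mm behind it; x points along the fingers, z is the direction in which the jaws open and shut, and the axes are right-handed (so a half turn about x gives the same grasp; the last joint's range is limited). The gripper opens to 85 mm and grips with 20 to 120 N. Pads are 22 mm wide; open, the fingers measure 114 mm over their backs; the gripper's body (76 mm by 85 mm) begins 54 mm behind the grasp point. The pads swing forward as they close: fully open they stand 13 mm farther back than shut.
Start: joints at [-1.237, 0.628, 0.038, 1.517, -0.027, 0.996, -0.02], TCP at [252.98, 598.764, 231.313] pointing down, gripper open.
Joint ranges: [-3.06, 3.06], [-0.37, 2.12], [-1.25, 1.32], [0.18, 2.47], [-1.1, 4.24], [0.23, 1.98], [-2.94, 2.94]. Speed limits (rad/s): [2.57, 2.57, 3.14, 3.14, 3.14, 3.14, 3.14].

### API

Orientations are given as [roll, pitch, yaw] about the fixed x, y, z axes, in that order (R = Rz(yaw) Ry(pitch) Rx(roll)).
In Python, from cell import ctrl gives the robot as it stands. The module is installed in compiled form; this text tells all that it offers.
- The arm moves only by the tool servo_tool, never from a script. Its argument "rows" is a list of rows, each an object of numbers: "dx", "dy", "dz": the shift along the tool's x, y, z in units of 750 mm (1.0 is 750 mm); "wx", "wy", "wz": the turn, a rotation vector about the tool's x, y, z in units of 6 degrees (1.0 is 6 degrees); "fingers": the closure, from 0 (fully open) to 1 (shut). In form: [{"dx": .., "dy": .., "dz": .., "wx": .., "wy": .., "wz": .., "fingers": ..}, ...]. A call has 1 to 5 rows; each row shifts and turns the commanded pose from where the row before left it, along the tool's axes as they then stand; what a row does not reach is not made up. A row lasts 1/8 s, in which the tool goes at most 62.5 mm and 10.7 degrees, less where a joint would pass 70% of its speed; a pose out of reach is approached as far as the arm can. A call with a number of a shift or a turn outside -1 to 1 is refused whole. A call with a gripper value outside its range is refused whole. The fingers move at their own pace and stop on an object; the grip force is fixed at half the most. Time passes only in rows, so rows that do not move let the fingers close. It gives the time, the measured TCP pose, the force and the opening at its end, in the units of the state.
- ctrl.read_state(): the state, without advancing time (a new reading comes with each control period).
- ctrl.get_image(name): name is "scene" or "top" or "wrist"; returns the picture (420x560x3 uint8, red, green, blue); there is no depth.
- ctrl.camera_info(name): a dict with "fovy" (degrees; the focal length in pixels is half the picture's height over the tangent of half this angle, whatever the lens; pixels are square), "cx", "cy" (the principal point, pixels), "k1" (the pictures are not rectified: a ray, as slopes to the right and down, at radius r is drawn at 1 + k1 r^2 times it, then the intrinsics apply), "R" (3x3) and "t" (3): a world point X has camera coordinates R X + t. Camera axes: x right, y down, z forward; pixel columns grow to the right and rows downward; lengths in mm; the calibration is good to about 2 mm. A picture is of the moment at which its call begins: read the wrist's pose just before it. camera_info takes no time and is no camera call; for the wrist camera it gives the pose at the moment of the call.
- ctrl.finish_job(): hands the job in, once; it reports no verdict.
Trained networks look in the newest picture that a camera, given by its name, has taken for a name from the list of things; names that differ only in an ending like _2 or _b are one class to them, and where a whole thing is asked for, a point or a joint stands for the part that bears it (a point fixed in the world has none). Each returns a list of dicts, best first, with "conf" (0 to 1); they miss things now and then, are a little off and sometimes report something else, mostly with a low value. They report only what shows in the picture. A call takes as long as a camera call. They do not tell look-alikes from the thing itself.
- ctrl.search_frame(label, camera): "extent" ([centre column, centre row, width, height] in pixels, round what is visible of it).
- ctrl.silhouettes(label, camera): "region" (420x560 bool, what is visible of it) and "extent" ([centre column, centre row, width, height] in pixels, round what is visible of it).
- ctrl.mark_of(label, camera): "point" ([column, row] in pixels: a listed point, or the origin of a listed thing).
The state is a dict: "clock": time; "qpos": joint angles; "qd": joint speeds; "tau": joint torques, N m; "eef_pos": TCP position; "tool_rot": TCP orientation; "force": force on the tool from outside, world axes, zero at the start; "torque": the same for the moment, N m; "width": finger opening in mm.
Only numpy, scipy, OpenCV 4.12 (cv2) and the standard library are available. Lean on these libraries where they do the work, as an engineer would, in place of code of your own. Each camera call takes 0.05 s, during which the arm holds its last target.

## Working session

There is one attempt and no reset: what is moved stays moved. The work goes in short steps, Python scripts to look and compute and a tool call to move; the robot and the scene stay as the last step left them, time stands still between calls to the robot, and variables do not carry over. Pictures are saved under pics/ and viewed, and the job is handed in when it is done.

Besides the shell and the picture viewer there is one more tool, called after "Call:" as a command line: name --argument value ..., lists and objects as JSON in quotes. servo_tool: Moves the arm, as the interface text tells. Its arguments: {"type":"object","properties":{"rows":{"type":"array"}},"required":["rows"]}

```bash
mkdir -p pics; cat > h.py <<'E'
import numpy as np, cv2
from cell import ctrl
def save(cam,n):
    im=ctrl.get_image(cam); cv2.imwrite(f'pics/{n}.png',im[:,:,::-1]); return im
def ray(ci,p):
    f=210/np.tan(np.radians(ci['fovy'])/2)
    d=np.array([(p[0]-ci['cx'])/f,(p[1]-ci['cy'])/f]); u=d.copy()
    for _ in range(30): u=d/(1+ci['k1']*(u@u))
    R=np.array(ci['R']);t=np.array(ci['t'])
    return -R.T@t, R.T@np.array([u[0],u[1],1])
def atz(ci,p,z):
    c,v=ray(ci,p); return c+v*(z-c[2])/v[2]
def proj(ci,X):
    f=210/np.tan(np.radians(ci['fovy'])/2)
    x=np.array(ci['R'])@np.array(X,float)+np.array(ci['t']); u=x[:2]/x[2]; u=u*(1+ci['k1']*(u@u))
    return np.array([ci['cx']+f*u[0],ci['cy']+f*u[1]])
E
python3 - <<'E'
from h import *
print({k:(np.round(v,3).tolist() if not isinstance(v,(int,float)) else v) for k,v in ctrl.read_state().items()})
for c in ['scene','top','wrist']:
    save(c,c+'0'); ci=ctrl.camera_info(c); print(c,ci)
E
```

```text
{'clock': 0.0, 'qpos': [-1.237, 0.629, 0.038, 1.518, -0.027, 0.996, -0.02], 'qd': [0.002, 0.0, -0.001, -0.001, 0.0, -0.0, -0.001], 'tau': [-0.0, -56.342, 1.227, -19.344, 0.011, 0.011, 0.0], 'eef_pos': [252.723, 598.17, 230.383], 'tool_rot': [-3.12, 1.569, -1.949], 'force': [0.04, 0.127, 0.065], 'torque': [0.019, -0.032, -0.013], 'width': 85.49801165209612}
scene {'fovy': 50.00159606191934, 'cx': 273.5382869493512, 'cy': 212.071959628571, 'k1': -0.014602625550593308, 'R': array([[-0.17881445,  0.98386936, -0.00514537],
       [ 0.84012603,  0.14996366, -0.52124769],
       [-0.51206801, -0.09752938, -0.85338993]]), 't': array([ 104.94503511, -427.41099222, 1571.70602783])}
top {'fovy': 53.69267520724985, 'cx': 283.87235942906443, 'cy': 209.20514390377292, 'k1': -0.04150311957538029, 'R': array([[-0.01003701, -0.99994174,  0.00397225],
       [-0.99758391,  0.00974009, -0.06878566],
       [ 0.06874296, -0.00465305, -0.99762355]]), 't': array([  15.21448203,  564.77223301, 1424.35726956])}
wrist {'fovy': 58.19639625755687, 'cx': 276.2462849634082, 'cy': 208.1170403335477, 'k1': -0.022421125866038814, 'R': array([[ 3.89190334e-01,  9.21157316e-01, -2.88980952e-04],
       [ 8.76775420e-01, -3.70342677e-01,  3.06775431e-01],
       [ 2.82481411e-01, -1.19647404e-01, -9.51781882e-01]]), 't': array([-648.55111911,  -40.55549048,  378.98974617])}
```

View pics/scene0.png

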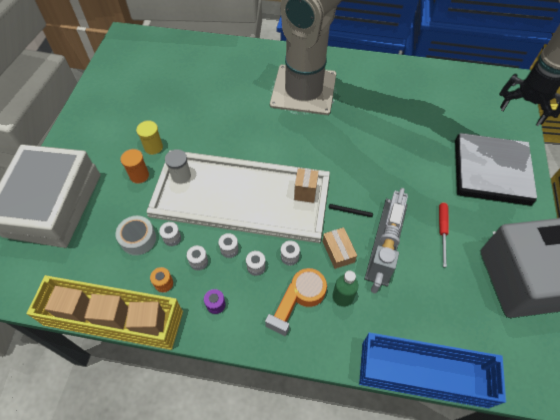

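View pics/top0.png

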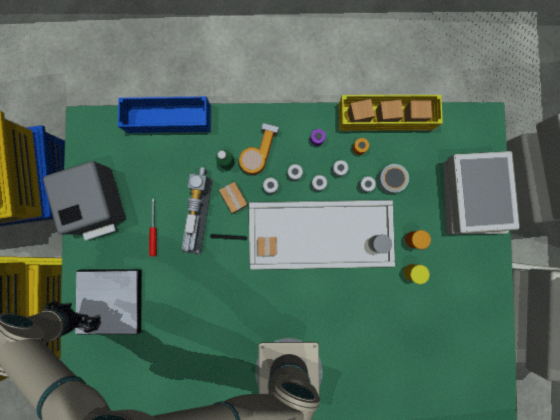

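View pics/wrist0.png

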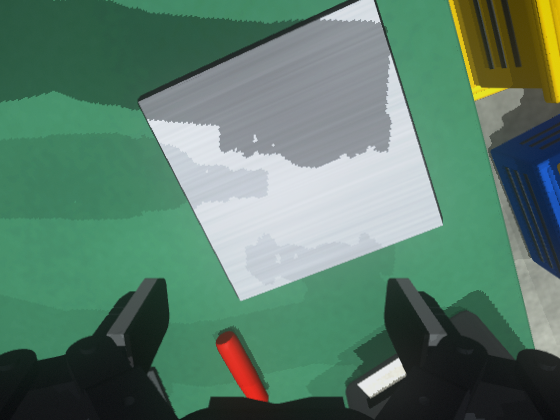

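The scene view shows five plain canisters at scene px (170,233), (197,257), (228,245), (256,262) and (290,252). The look-alikes are the orange (162,279) and purple (214,301) canisters, and the orange (135,167) and yellow (149,137) tubs. The grey-lidded tub is at (178,167), the carton at (307,185) and the coupler with nozzle around (390,240).

```bash
python3 - <<'E'
from h import *
Z={'tray':0,'tub':0,'carton':0,'can0':0,'coupler':0,'sleeve_grip':85,'nozzle':85,'shelf':71,'marker':0,'small_carton':0,'tape_roll':0,'tape_gun':0,'glue':0,'cutter':0,'tray_row':12}
Z['tub']=Z['carton']=12
for l,z in Z.items():
  for c in ['top','scene']:
    ctrl.get_image(c);ci=ctrl.camera_info(c)
    for d in ctrl.mark_of(l,c)[:8]:
        print(l,c,round(d['conf'],2),np.round(d['point'],1),np.round(atz(ci,d['point'],z)[:2],1))
print(ctrl.read_state()['clock'])
E
```

```text
tray top 0.6 [319.5 233.9] [ 478.  -114.8]
tray top 0.4 [378.  244.2] [ 439.6 -320.4]
tray scene 0.97 [243.5 197.1] [ 475.6 -111. ]
tray scene 0.72 [240.7 186.4] [ 439.3 -127.6]
tub top 0.89 [411.7 242.3] [ 445.  -436.3]
tub top 0.61 [409.1 274. ] [ 335.1 -424.1]
tub top 0.54 [157.8 226.5] [509.1 451.1]
tub scene 0.95 [137.6 175.2] [ 461.7 -443.1]
tub scene 0.9 [152.5 149.1] [ 356.2 -430.6]
tub scene 0.81 [183.  176.6] [ 442.6 -305.2]
tub scene 0.56 [343.  298.5] [743.8 210.6]
carton top 0.89 [265.1 248.4] [429.5  76.2]
carton scene 0.88 [307.9 191.2] [429.2  74.9]
carton scene 0.3 [385.  247.6] [577.1 309.5]
can0 top 0.75 [316.  184.2] [ 653.9 -105.2]
can0 top 0.74 [317.7 137.2] [ 823.2 -114. ]
can0 top 0.71 [269.  187.5] [643.8  61.4]
can0 top 0.61 [337.2 171.1] [ 700.2 -181.4]
can0 top 0.58 [363.6 182.9] [ 657.1 -274.5]
can0 top 0.51 [293.2 170.5] [703.7 -25. ]
can0 top 0.51 [357.3 148.7] [ 780.4 -255. ]
can0 scene 0.73 [287.7 255.4] [641.7  49.6]
can0 scene 0.72 [257.  265.4] [686.1 -27.6]
can0 scene 0.66 [219.  302.8] [ 807.7 -103.8]
can0 scene 0.64 [227.6 251.3] [ 658.7 -116.1]
[... 893 characters left out ...]
 top 0.42 [366.7 184. ] [ 653.1 -285.5]
small_carton scene 0.76 [339.8 253.6] [611. 190.]
tape_roll top 0.8 [391.7 180.6] [ 664.5 -375.1]
tape_roll scene 0.6 [141.1 237.1] [ 658.4 -367.2]
tape_roll scene 0.4 [399.5 207.2] [429.9 346.5]
tape_gun top 0.66 [250.3 162.3] [734.6 127.2]
tape_gun scene 0.76 [310.4 290. ] [730.7 124.8]
glue top 0.77 [227.1 162.2] [735.8 209.8]
glue scene 0.83 [343.6 297.4] [735.8 212.9]
glue scene 0.35 [311.2 290.1] [730.7 126.9]
cutter top 0.81 [155.8 223.7] [519.4 461.9]
cutter scene 0.28 [397.9 206.7] [429.  341.9]
tray_row top 0.71 [319.8 244.4] [ 441.4 -114.2]
tray_row top 0.19 [338.8 172.4] [ 693.6 -185.3]
tray_row scene 0.75 [238.6 183.3] [ 437.3 -133.6]
3.15
```

```bash
python3 - <<'E'
import cv2
a=cv2.imread('pics/top0.png');b=cv2.imread('pics/scene0.png')
cv2.imwrite('pics/c1.png',cv2.resize(a[150:280,170:430],None,fx=3,fy=3,interpolation=3))
cv2.imwrite('pics/c2.png',cv2.resize(b[170:320,320:480],None,fx=4,fy=4,interpolation=3))
E
```

```text
(no output)
```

View pics/c1.png

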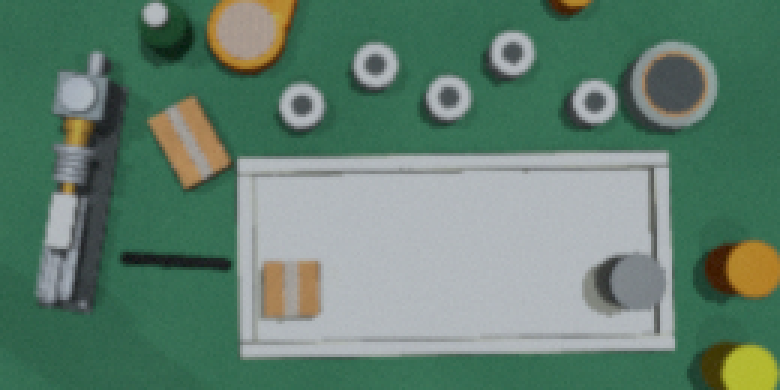

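View pics/c2.png

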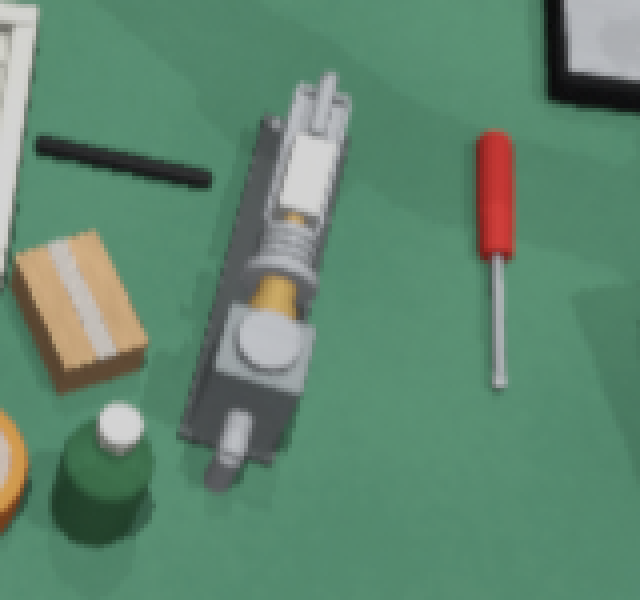

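```bash
cat >> h.py <<'E'
from scipy.spatial.transform import Rotation as Ro
def pose():
    s=ctrl.read_state(); return np.array(s['eef_pos']),Ro.from_euler('xyz',s['tool_rot']).as_matrix(),s
def down(phi):
    c,s=np.cos(phi),np.sin(phi)
    return np.array([[0,-s,c],[0,c,s],[-1,0,0]],float)
def go(target,phi,n=None,p=None,R=None):
    """print rows to reach target TCP with jaw angle phi (rad; mod pi nearest)"""
    p0,R0,_=pose()
    p=p0 if p is None else np.array(p,float); R=R0 if R is None else R
    best=None
    for f in (phi,phi+np.pi):
        w=Ro.from_matrix(R.T@down(f)).as_rotvec()
        if best is None or np.linalg.norm(w)<np.linalg.norm(best[0]): best=(w,f)
    w=best[0]; d=np.array(target,float)-p
    N=n or int(max(np.ceil(np.linalg.norm(d)/60),np.ceil(np.degrees(np.linalg.norm(w))/6),1))
    print('N',N,'total tool deg',np.degrees(w).round(2),'dist',np.linalg.norm(d).round(1))
    # constant step world; tool-axes shift per row
    for k in range(N):
        Rk=R@Ro.from_rotvec(w*k/N).as_matrix()
        t=Rk.T@(d/N)/750
        print('  ', dict(dx=round(t[0],4),dy=round(t[1],4),dz=round(t[2],4)), 'w',np.round(np.degrees(w)/N/6,3))
E
python3 - <<'E'
from h import *
p,R,s=pose(); ci=ctrl.camera_info('wrist')
Rc=np.array(ci['R']);c=-Rc.T@np.array(ci['t'])
print('cam in tool',R.T@(c-p),'fwd',R.T@Rc[2], 'R',R.round(3))
ct=ctrl.camera_info('top')
for n,px,z in [('blk',(170+82/3,150+95/3),106),('slv',(170+72/3,150+165/3),104),('noz',(170+63/3,150+221/3),99)]:
    print(n,atz(ct,px,z))
# tray corners z=30 
for px in [(238,157),(668,152),(674,350),(241,357)]:
    print(atz(ct,(170+px[0]/3,150+px[1]/3),30))
E
```

```text
cam in tool [-142.37536038   77.66115659   -1.07237415] fwd [ 0.95178281 -0.30677055  0.00114104] R [[-0.    -0.921  0.389]
 [-0.     0.389  0.921]
 [-1.     0.    -0.   ]]
blk [652.50834433 293.77865293 106.        ]
slv [575.77689678 304.77282553 104.        ]
noz [514.79001256 315.43217531  99.        ]
[589.15084485 128.86799794  30.        ]
[ 590.19899823 -368.43986046   30.        ]
[ 362.42823745 -369.249584     30.        ]
[360.13010728 126.53233388  30.        ]
```

```bash
python3 - <<'E'
from h import *
go([530,310,270],np.radians(81.1),n=8)
E
```

```text
N 8 total tool deg [-14.01  -0.    -0.  ] dist 402.0
   {'dx': np.float64(-0.0065), 'dy': np.float64(-0.0613), 'dz': np.float64(-0.0264)} w [-0.292 -0.    -0.   ]
   {'dx': np.float64(-0.0065), 'dy': np.float64(-0.0604), 'dz': np.float64(-0.0282)} w [-0.292 -0.    -0.   ]
   {'dx': np.float64(-0.0065), 'dy': np.float64(-0.0595), 'dz': np.float64(-0.0301)} w [-0.292 -0.    -0.   ]
   {'dx': np.float64(-0.0065), 'dy': np.float64(-0.0586), 'dz': np.float64(-0.0319)} w [-0.292 -0.    -0.   ]
   {'dx': np.float64(-0.0065), 'dy': np.float64(-0.0576), 'dz': np.float64(-0.0336)} w [-0.292 -0.    -0.   ]
   {'dx': np.float64(-0.0064), 'dy': np.float64(-0.0565), 'dz': np.float64(-0.0354)} w [-0.292 -0.    -0.   ]
   {'dx': np.float64(-0.0064), 'dy': np.float64(-0.0554), 'dz': np.float64(-0.0371)} w [-0.292 -0.    -0.   ]
   {'dx': np.float64(-0.0064), 'dy': np.float64(-0.0543), 'dz': np.float64(-0.0388)} w [-0.292 -0.    -0.   ]
```

Call:
servo_tool --rows '[{"dx": -0.0065,"dy": -0.061,"dz": -0.026,"wx": -0.29,"fingers": 0},{"dx": -0.0065,"dy": -0.06,"dz": -0.028,"wx": -0.29,"fingers": 0},{"dx": -0.0065,"dy": -0.06,"dz": -0.03,"wx": -0.29,"fingers": 0},{"dx": -0.0065,"dy": -0.059,"dz": -0.032,"wx": -0.29,"fingers": 0},{"dx": -0.0065,"dy": -0.058,"dz": -0.034,"wx": -0.29,"fingers": 0}]'

```text
schema error: expected keys dx, dy, dz, wx, wy, wz, fingers
```

Call:
servo_tool --rows '[{"dx": -0.0065,"dy": -0.0565,"dz": -0.035,"wx": -0.29,"fingers": 0},{"dx": -0.0065,"dy": -0.055,"dz": -0.037,"wx": -0.29,"fingers": 0},{"dx": -0.0065,"dy": -0.054,"dz": -0.039,"wx": -0.29,"fingers": 0},{"fingers": 0},{"fingers": 0}]'

```text
schema error: expected keys dx, dy, dz, wx, wy, wz, fingers
```

```bash
python3 - <<'E'
from h import *
p,R,s=pose();print(p,R.round(3),s['force'],s['clock'])
save('wrist','w1');ci=ctrl.camera_info('wrist')
for l,z in [('sleeve_grip',85),('nozzle',85),('shelf',71),('coupler',0)]:
    for d in ctrl.mark_of(l,'wrist')[:2]: print(l,d['conf'],np.round(d['point']),atz(ci,d['point'],z).round(1))
E
```

```text
[252.97410484 598.75098937 231.30503545] [[-0.    -0.921  0.389]
 [-0.     0.389  0.921]
 [-1.     0.    -0.   ]] [-0.06621247 -0.29488583 -0.10452053] 3.15
```

View pics/w1.png

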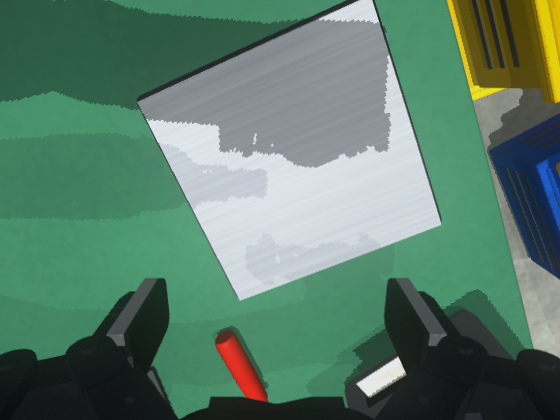

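The call was refused because every key has to be given.

Call:
servo_tool --rows '[{"dx": -0.0065,"dy": -0.061,"dz": -0.026,"wx": -0.29,"wy": 0,"wz": 0,"fingers": 0},{"dx": -0.0065,"dy": -0.06,"dz": -0.028,"wx": -0.29,"wy": 0,"wz": 0,"fingers": 0},{"dx": -0.0065,"dy": -0.06,"dz": -0.03,"wx": -0.29,"wy": 0,"wz": 0,"fingers": 0},{"dx": -0.0065,"dy": -0.059,"dz": -0.032,"wx": -0.29,"wy": 0,"wz": 0,"fingers": 0},{"dx": -0.0065,"dy": -0.058,"dz": -0.034,"wx": -0.29,"wy": 0,"wz": 0,"fingers": 0}]'

```text
clock: 4.03
eef_pos: [427.7, 417.0, 256.0]
tool_rot: [-0.576, 1.57, 0.748]
force: [-0.0, -0.3, -0.1]
width: 85.5
```

Call:
servo_tool --rows '[{"dx": -0.0065,"dy": -0.0565,"dz": -0.035,"wx": -0.29,"wy": 0,"wz": 0,"fingers": 0},{"dx": -0.0065,"dy": -0.055,"dz": -0.037,"wx": -0.29,"wy": 0,"wz": 0,"fingers": 0},{"dx": -0.0065,"dy": -0.054,"dz": -0.039,"wx": -0.29,"wy": 0,"wz": 0,"fingers": 0},{"dx": 0,"dy": 0,"dz": 0,"wx": 0,"wy": 0,"wz": 0,"fingers": 0},{"dx": 0,"dy": 0,"dz": 0,"wx": 0,"wy": 0,"wz": 0,"fingers": 0}]'

```text
clock: 4.65
eef_pos: [529.4, 310.5, 270.2]
tool_rot: [0.923, 1.57, 2.337]
force: [-0.6, 0.9, 0.0]
width: 85.4
```

```bash
python3 - <<'E'
from h import *
p,R,s=pose();print(p,R.round(3),s['force'],s['clock'])
save('wrist','w2');ci=ctrl.camera_info('wrist')
for l,z in [('sleeve_grip',85),('nozzle',85),('shelf',71),('coupler',0)]:
    for d in ctrl.mark_of(l,'wrist')[:2]: print(l,d['conf'],np.round(d['point']),atz(ci,d['point'],z).round(1))
E
```

```text
[529.37918752 310.53323722 270.21928371] [[-0.001 -0.988  0.156]
 [ 0.001  0.156  0.988]
 [-1.     0.001  0.001]] [-0.57777439  0.91920855  0.04841492] 4.65
sleeve_grip 0.81 [282. 228.] [575.3 308.6  85. ]
nozzle 0.64 [284. 158.] [510.9 319.8  85. ]
nozzle 0.27 [282. 202.] [550.9 312.7  85. ]
shelf 0.7 [156. 335.] [681.2 156.5  71. ]
shelf 0.6 [287. 134.] [492.4 325.6  71. ]
coupler 0.96 [280. 199.] [572.3 307.9   0. ]
```

View pics/w2.png

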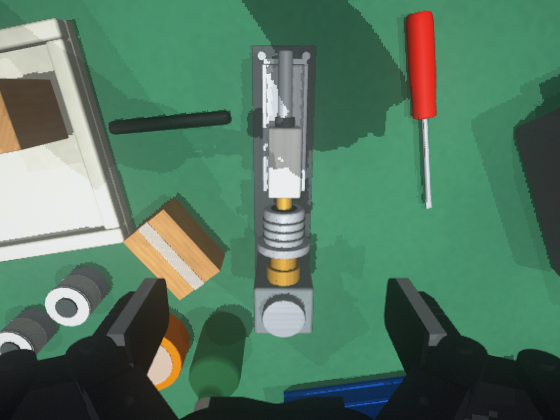

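```bash
python3 - <<'E'
from h import *
im=cv2.imread('pics/w2.png')
cv2.imwrite('pics/w2c.png',cv2.resize(im[40:345,235:335],None,fx=2,fy=1.95,interpolation=3) if 0 else cv2.resize(im[190:345,235:335],None,fx=4,fy=3.8,interpolation=3))
ci=ctrl.camera_info('wrist')
for n,px,z in [('tube',(287,50),85),('blkfront',(285,128),99),('blkback',(285,197),71+14),('neck',(284,272),85),('blocktopL',(256,285),106),('blocktopR',(314,285),106),('bl',(258,334),106),('br',(312,334),106)]:
    print(n,atz(ci,px,z).round(1))
# predicted
for c in [(576,307)]:
  for a in (-8.9,):
    u=np.array([np.cos(np.radians(a)),np.sin(np.radians(a))]); v=np.array([-u[1],u[0]])
    o=np.array(c)
    for n,x,y,z in [('flangeL',12+4,25,85),('flangeR',16,-25,85),('blkFL',51,28,106),('blkFR',51,-28,106),('blkBL',101,28,106),('blkBR',101,-28,106),('sleevefrontTop',-20,0,104),('flange top',16,0,110),('nozback',-33,0,99)]:
        q=o+u*x+v*y; print(n,proj(ci,[q[0],q[1],z]).round(1))
E
```

```text
tube [425.  335.4  85. ]
blkfront [484.7 324.6  99. ]
blkback [546.9 315.7  85. ]
neck [621.3 303.6  85. ]
blocktopL [619.5 277.5 106. ]
blocktopR [627.8 330.  106. ]
bl [672.  270.4 106. ]
br [680.1 321.6 106. ]
flangeL [306.9 244.1]
flangeR [253.8 244.1]
blkFL [310.9 288.3]
blkFR [249.9 288.3]
blkBL [309.4 334.4]
blkBR [251.  334.4]
sleevefrontTop [280.8 214.4]
flange top [280.7 255.4]
nozback [280.7 198.3]
```

View pics/w2c.png

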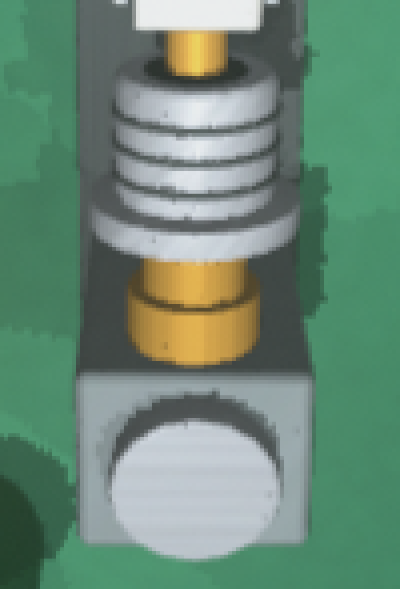

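```bash
cat >> h.py <<'E'
import json
def go(target,phi,n=None,f=0,p=None,R=None):
    p0,R0,_=pose(); p=p0 if p is None else np.array(p,float); R=R0 if R is None else R
    cand=[Ro.from_matrix(R.T@down(a)).as_rotvec() for a in (phi,phi+np.pi)]
    w=min(cand,key=np.linalg.norm); d=np.array(target,float)-p
    N=n or int(max(np.ceil(np.linalg.norm(d)/58),np.ceil(np.degrees(np.linalg.norm(w))/5.9),1))
    print('N',N,'deg',np.degrees(w).round(2),'dist',np.linalg.norm(d).round(1))
    rows=[]
    for k in range(N):
        t=(R@Ro.from_rotvec(w*(k)/N).as_matrix()).T@(d/N)/750; a=np.degrees(w)/N/6
        rows.append(dict(zip(['dx','dy','dz','wx','wy','wz'],[round(float(x),3) if abs(x)>.0006 else 0 for x in [*(t.round(4)),*a]]),fingers=f))
    for i in range(0,N,5): print(json.dumps(rows[i:i+5]))
    print('end',np.round(target,1))
E
sed -i 's/round(float(x),3)/round(float(x),4)/' h.py
python3 - <<'E'
from h import *
go([574,310.3,140],np.radians(81),n=3)
E
```

```text
N 3 deg [ 0.14  0.01 -0.03] dist 137.8
[{"dx": 0.0579, "dy": -0.0199, "dz": 0.0026, "wx": 0.0078, "wy": 0.0008, "wz": -0.0016, "fingers": 0}, {"dx": 0.0579, "dy": -0.0199, "dz": 0.0027, "wx": 0.0078, "wy": 0.0008, "wz": -0.0016, "fingers": 0}, {"dx": 0.0579, "dy": -0.0199, "dz": 0.0027, "wx": 0.0078, "wy": 0.0008, "wz": -0.0016, "fingers": 0}]
end [574.  310.3 140. ]
```

Call:
servo_tool --rows '[{"dx": 0.058,"dy": -0.02,"dz": 0.0026,"wx": 0,"wy": 0,"wz": 0,"fingers": 0},{"dx": 0.058,"dy": -0.02,"dz": 0.0026,"wx": 0,"wy": 0,"wz": 0,"fingers": 0},{"dx": 0.058,"dy": -0.02,"dz": 0.0026,"wx": 0,"wy": 0,"wz": 0,"fingers": 0},{"dx": 0,"dy": 0,"dz": 0,"wx": 0,"wy": 0,"wz": 0,"fingers": 0}]'

```text
clock: 5.4
eef_pos: [573.2, 307.6, 136.1]
tool_rot: [2.291, 1.563, -2.579]
force: [-0.8, -1.1, 0.1]
width: 85.2
```

```bash
python3 - <<'E'
from h import *
p,R,s=pose();print(p,s['clock'])
save('wrist','w3');save('scene','s3')
ci=ctrl.camera_info('wrist')
a=np.radians(-9);u=np.array([np.cos(a),np.sin(a)]); v=np.array([-u[1],u[0]]);o=np.array([576.5,310.2])
for n,x,y,z in [('flangeL',16,25,85),('flangeR',16,-25,85),('sleeveL front',-20,19,85),('R',-20,-19,85),('nozbackL',-33,14,99),('nozbackR',-33,-14,99),('nb',-93,14,99),('nb',-93,-14,99)]:
    q=o+u*x+v*y; print(n,proj(ci,[q[0],q[1],z]).round(1))
go([574,310.3,67],np.radians(81),n=2)
E
```

```text
[573.1544395  307.61530261 136.07706893] 5.4
flangeL [322.7 260.3]
flangeR [236.1 260.3]
sleeveL front [314.4 200.6]
R [245.  200.6]
nozbackL [308.  183.8]
nozbackR [252.1 183.8]
nb [311.4  55.7]
nb [249.8  55.6]
N 2 deg [ 0.06  0.03 -0.01] dist 73.5
[{"dx": 0.049, "dy": 0, "dz": 0, "wx": 0.0048, "wy": 0.0022, "wz": -0.0006, "fingers": 0}, {"dx": 0.049, "dy": 0, "dz": 0, "wx": 0.0048, "wy": 0.0022, "wz": -0.0006, "fingers": 0}]
end [574.  310.3  67. ]
```

View pics/w3.png

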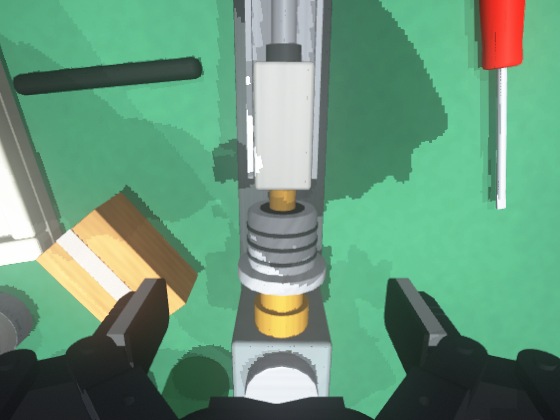

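```bash
python3 - <<'E'
from h import *
p,R,s=pose();print(p,s['clock'])
ci=ctrl.camera_info('wrist');save('wrist','w4')
im=cv2.imread('pics/w4.png');cv2.imwrite('pics/w4c.png',cv2.resize(im[40:340,220:340],None,fx=4,fy=2))
a=np.radians(-9);u=np.array([np.cos(a),np.sin(a)]); v=np.array([-u[1],u[0]]);o=np.array([576.5,310.2])
for n,x,y,z in [('flangeL',16,25,85),('flangeR',16,-25,85),('sleeveL front',-20,19,85),('R',-20,-19,85),('nozbackL',-33,14,99),('nozbackR',-33,-14,99),('nb',-93,14,99),('nb',-93,-14,99),('BL',51,28,106),('BR',51,-28,106)]:
    q=o+u*x+v*y; print(n,proj(ci,[q[0],q[1],z]).round(1))
E
```

```text
[574.86265227 309.63189328 140.49320637] 5.5
flangeL [322.7 260.3]
flangeR [236.1 260.3]
sleeveL front [314.4 200.6]
R [245.  200.6]
nozbackL [308.  183.8]
nozbackR [252.1 183.8]
nb [311.4  55.7]
nb [249.8  55.6]
BL [330.1 334.3]
BR [229.  334.3]
```

View pics/w4c.png

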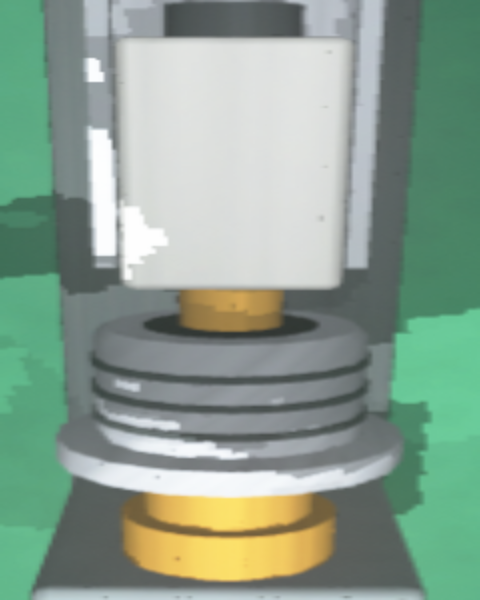

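Call:
servo_tool --rows '[{"dx": 0.049,"dy": 0,"dz": 0,"wx": 0,"wy": 0,"wz": 0,"fingers": 0},{"dx": 0.049,"dy": 0,"dz": 0,"wx": 0,"wy": 0,"wz": 0,"fingers": 0},{"dx": 0,"dy": 0,"dz": 0,"wx": 0,"wy": 0,"wz": 0,"fingers": 0},{"dx": 0,"dy": 0,"dz": 0,"wx": 0,"wy": 0,"wz": 0,"fingers": 0}]'

```text
clock: 6.05
eef_pos: [576.4, 309.9, 68.9]
tool_rot: [-0.85, 1.567, 0.564]
force: [0.5, -0.0, 0.3]
width: 85.4
```

```bash
python3 - <<'E'
from h import *
p,R,s=pose();print(p,s['clock'],s['force'],R.round(3))
save('wrist','w5')
E
```

```text
[576.44582288 309.94477455  68.92464776] 6.05 [ 0.50338897 -0.03663733  0.34456866] [[ 0.003 -0.988  0.156]
 [ 0.002  0.156  0.988]
 [-1.    -0.003  0.003]]
```

View pics/w5.png

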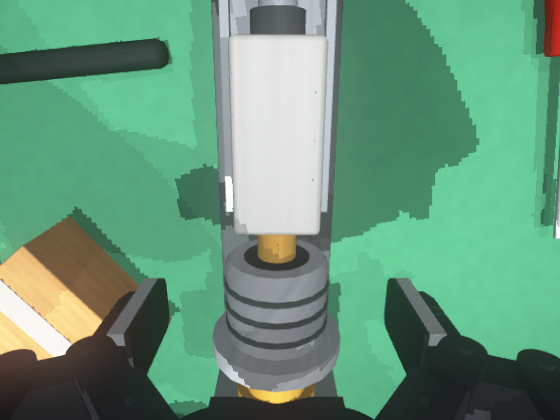

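Call:
servo_tool --rows '[{"dx": 0.003,"dy": 0.004,"dz": 0,"wx": 0,"wy": 0,"wz": 0,"fingers": 0},{"dx": 0,"dy": 0,"dz": 0,"wx": 0,"wy": 0,"wz": 0,"fingers": 1},{"dx": 0,"dy": 0,"dz": 0,"wx": 0,"wy": 0,"wz": 0,"fingers": 1},{"dx": 0,"dy": 0,"dz": 0,"wx": 0,"wy": 0,"wz": 0,"fingers": 1},{"dx": 0,"dy": 0,"dz": 0,"wx": 0,"wy": 0,"wz": 0,"fingers": 1}]'

```text
clock: 6.72
eef_pos: [572.5, 310.6, 64.6]
tool_rot: [-0.31, 1.569, 1.104]
force: [0.4, 2.6, 3.3]
width: 37.2
```

```bash
python3 - <<'E'
from h import *
p,R,s=pose();print(p,s['clock'],s['force'],s['width'])
save('wrist','w6')
E
```

```text
[572.51290743 310.56700934  64.62055581] 6.725 [0.35879243 2.55759327 3.26041588] 37.22832449196685
```

View pics/w6.png

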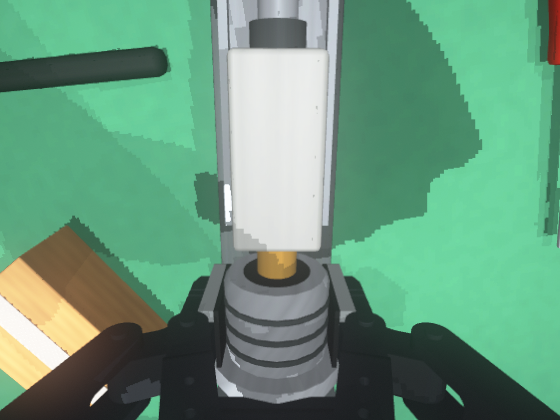

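The fingers hold the sleeve at 37 mm width, in front of the flange (around px (280,310)). Next I pull along tool -y.

Call:
servo_tool --rows '[{"dx": 0,"dy": -0.008,"dz": 0,"wx": 0,"wy": 0,"wz": 0,"fingers": 1},{"dx": 0,"dy": -0.008,"dz": 0,"wx": 0,"wy": 0,"wz": 0,"fingers": 1},{"dx": 0,"dy": -0.006,"dz": 0,"wx": 0,"wy": 0,"wz": 0,"fingers": 1},{"dx": 0,"dy": 0,"dz": 0,"wx": 0,"wy": 0,"wz": 0,"fingers": 1}]'

```text
clock: 7.28
eef_pos: [584.7, 308.5, 64.6]
tool_rot: [1.574, 1.564, 2.989]
force: [-10.1, 1.9, 11.7]
width: 37.2
```

```bash
python3 - <<'E'
from h import *
p,R,s=pose();print(p,s['clock'],s['force'],s['width'])
save('wrist','w7')
E
```

```text
[584.66933637 308.54431382  64.59809436] 7.275 [-10.09664155   1.86238233  11.74134043] 37.23406784432672
```

View pics/w7.png

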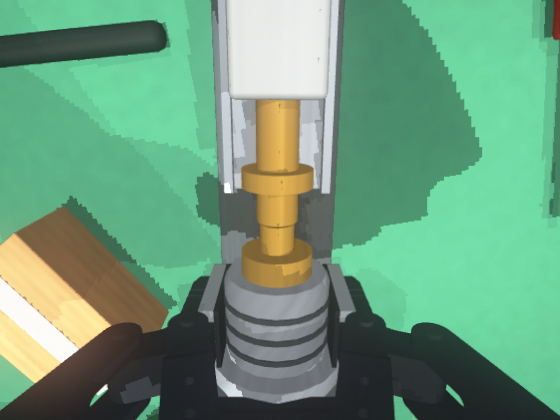

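The nozzle has popped out and the sleeve is about 12 mm back; I pull a bit more.

Call:
servo_tool --rows '[{"dx": 0,"dy": -0.006,"dz": 0,"wx": 0,"wy": 0,"wz": 0,"fingers": 1},{"dx": 0,"dy": 0,"dz": 0,"wx": 0,"wy": 0,"wz": 0,"fingers": 1},{"dx": 0,"dy": 0,"dz": 0,"wx": 0,"wy": 0,"wz": 0,"fingers": 1}]'

```text
clock: 7.7
eef_pos: [588.1, 308.0, 64.6]
tool_rot: [1.642, 1.562, 3.057]
force: [-12.1, 1.5, 12.6]
width: 37.5
```

Call:
servo_tool --rows '[{"dx": 0,"dy": -0.004,"dz": 0,"wx": 0,"wy": 0,"wz": 0,"fingers": 1},{"dx": 0,"dy": 0,"dz": 0,"wx": 0,"wy": 0,"wz": 0,"fingers": 1},{"dx": 0,"dy": 0,"dz": 0,"wx": 0,"wy": 0,"wz": 0,"fingers": 1}]'

```text
clock: 8.07
eef_pos: [588.2, 308.0, 64.6]
tool_rot: [1.708, 1.557, 3.124]
force: [-17.8, 2.4, 17.2]
width: 37.4
```

```bash
python3 - <<'E'
from h import *
p,R,s=pose();print(p,s['clock'],s['force'],s['width'])
save('wrist','w8')
E
```

```text
[588.17284842 307.96002628  64.60345677] 8.075 [-17.75793196   2.4166753   17.16574561] 37.448374701966486
```

View pics/w8.png

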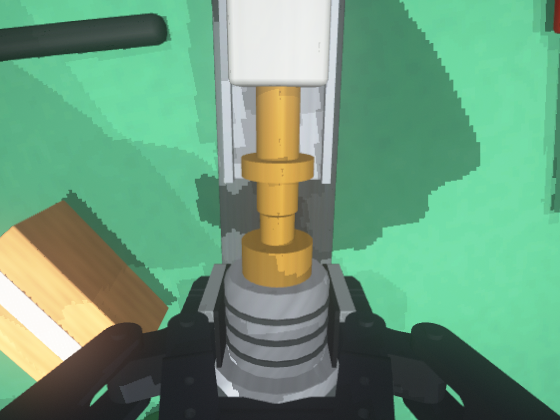

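Position held while the force rose, so the sleeve is at its stop. Now I release it.

Call:
servo_tool --rows '[{"dx": 0,"dy": 0,"dz": 0,"wx": 0,"wy": 0,"wz": 0,"fingers": 0},{"dx": 0,"dy": 0,"dz": 0,"wx": 0,"wy": 0,"wz": 0,"fingers": 0},{"dx": 0,"dy": 0,"dz": 0,"wx": 0,"wy": 0,"wz": 0,"fingers": 0},{"dx": 0,"dy": 0,"dz": 0,"wx": 0,"wy": 0,"wz": 0,"fingers": 0},{"dx": 0,"dy": 0,"dz": 0,"wx": 0,"wy": 0,"wz": 0,"fingers": 0}]'

```text
clock: 8.75
eef_pos: [596.3, 305.1, 64.0]
tool_rot: [-2.37, 1.57, -0.957]
force: [0.6, 0.1, 0.4]
width: 85.2
```

```bash
python3 - <<'E'
from h import *
p,R,s=pose();print(p,R.round(3),s['clock'],s['force'],s['width'])
ci=ctrl.camera_info('wrist');save('wrist','w9');save('scene','s9')
go([588,308,160],np.radians(81))
for l in ['nozzle','sleeve_grip']:
  for d in ctrl.mark_of(l,'wrist')[:2]: print(l,d['conf'],np.round(d['point']),atz(ci,d['point'],85).round(1))
E
```

```text
[596.25699689 305.0752562   64.00539407] [[ 0.    -0.988  0.157]
 [-0.     0.157  0.988]
 [-1.    -0.    -0.   ]] 8.75 [0.59985386 0.1174593  0.44182723] 85.22885230996523
N 2 deg [ 0.   -0.01  0.01] dist 96.3
[{"dx": -0.064, "dy": 0.0056, "dz": 0.0009, "wx": 0, "wy": 0, "wz": 0, "fingers": 0}, {"dx": -0.064, "dy": 0.0056, "dz": 0.0009, "wx": 0, "wy": 0, "wz": 0, "fingers": 0}]
end [588 308 160]
sleeve_grip 0.89 [281. 253.] [574.5 309.1  85. ]
```

View pics/w9.png

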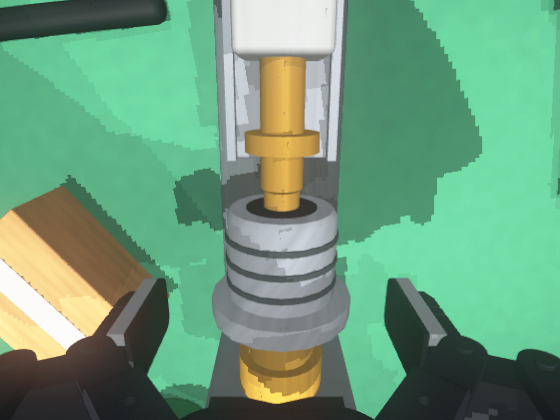

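The sleeve is home (front ring at px (281,205)) and the nozzle is clear of it.

Call:
servo_tool --rows '[{"dx": -0.064,"dy": 0,"dz": 0,"wx": 0,"wy": 0,"wz": 0,"fingers": 0},{"dx": -0.064,"dy": 0.03,"dz": 0,"wx": 0,"wy": 0,"wz": 0,"fingers": 0},{"dx": 0,"dy": 0.06,"dz": 0.002,"wx": 0,"wy": 0,"wz": 0,"fingers": 0},{"dx": 0,"dy": 0.03,"dz": 0.002,"wx": 0,"wy": 0,"wz": 0,"fingers": 0},{"dx": 0,"dy": 0,"dz": 0,"wx": 0,"wy": 0,"wz": 0,"fingers": 0}]'

```text
clock: 9.57
eef_pos: [505.8, 323.6, 160.5]
tool_rot: [1.167, 1.57, 2.584]
force: [0.8, -0.1, 0.5]
width: 85.1
```

Call:
servo_tool --rows '[{"dx": 0,"dy": 0,"dz": 0,"wx": 0,"wy": 0,"wz": 0,"fingers": 0}]'

```text
clock: 9.7
eef_pos: [508.9, 322.1, 160.2]
tool_rot: [-1.475, 1.569, -0.062]
force: [0.6, -0.5, 0.2]
width: 85.3
```

```bash
python3 - <<'E'
from h import *
p,R,s=pose();print(p,R.round(3),s['clock'],s['force'],s['width'])
ci=ctrl.camera_info('wrist');save('wrist','w10')
for l in ['nozzle','sleeve_grip']:
  for d in ctrl.mark_of(l,'wrist')[:2]: print(l,d['conf'],np.round(d['point']),atz(ci,d['point'],85).round(1))
a=np.radians(-9);u=np.array([np.cos(a),np.sin(a)]); v=np.array([-u[1],u[0]]);o=np.array([576.3,309.3])
for n,x,y,z in [('nozbackL',-70,14,99),('nozbackR',-70,-14,99),('nfL',-130,14,99),('nfR',-130,-14,99),('slL',-20,19,85),('slR',-20,-19,85)]:
    q=o+u*x+v*y; print(n,proj(ci,[q[0],q[1],z]).round(1))
E
```

```text
[508.9206405  322.13471857 160.19354508] [[ 0.001 -0.988  0.157]
 [-0.     0.157  0.988]
 [-1.    -0.001  0.   ]] 9.7 [ 0.57810562 -0.52421589  0.16258918] 85.27343978143404
nozzle 0.74 [273. 176.] [481.4 323.5  85. ]
nozzle 0.68 [206. 411.] [648.6 246.7  85. ]
sleeve_grip 0.84 [271. 314.] [574.4 307.3  85. ]
nozbackL [298.7 225.9]
nozbackR [250.  225.9]
nfL [300.7 119.3]
nfR [247.6 119.3]
slL [303.7 290. ]
slR [245.5 290.1]
```

View pics/w10.png

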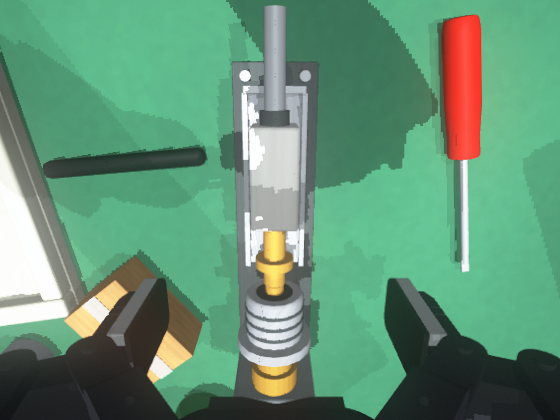

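```bash
python3 - <<'E'
from h import *
go([481,324.3,81],np.radians(81),n=3)
E
```

```text
N 3 deg [-0.08 -0.01  0.04] dist 83.6
[{"dx": 0.035, "dy": 0.0124, "dz": -0.0009, "wx": -0.0047, "wy": -0.0007, "wz": 0.0021, "fingers": 0}, {"dx": 0.035, "dy": 0.0124, "dz": -0.0009, "wx": -0.0047, "wy": -0.0007, "wz": 0.0021, "fingers": 0}, {"dx": 0.035, "dy": 0.0124, "dz": -0.0009, "wx": -0.0047, "wy": -0.0007, "wz": 0.0021, "fingers": 0}]
end [481.  324.3  81. ]
```

Call:
servo_tool --rows '[{"dx": 0.03,"dy": 0.0185,"dz": -0.001,"wx": 0,"wy": 0,"wz": 0,"fingers": 0},{"dx": 0.04,"dy": 0.0185,"dz": -0.001,"wx": 0,"wy": 0,"wz": 0,"fingers": 0.3},{"dx": 0.035,"dy": 0,"dz": 0,"wx": 0,"wy": 0,"wz": 0,"fingers": 0.3},{"dx": 0,"dy": 0,"dz": 0,"wx": 0,"wy": 0,"wz": 0,"fingers": 0.3},{"dx": 0,"dy": 0,"dz": 0,"wx": 0,"wy": 0,"wz": 0,"fingers": 0.3}]'

```text
clock: 10.48
eef_pos: [481.0, 325.5, 81.9]
tool_rot: [-0.942, 1.569, 0.471]
force: [0.2, 0.6, 1.0]
width: 59.9
```

```bash
python3 - <<'E'
from h import *
p,R,s=pose();print(p,s['clock'],s['force'],s['width'])
save('wrist','w11')
E
```

```text
[481.0103908  325.49320073  81.9474811 ] 10.475 [0.22643426 0.58647194 1.04794006] 59.943883090021146
```

View pics/w11.png

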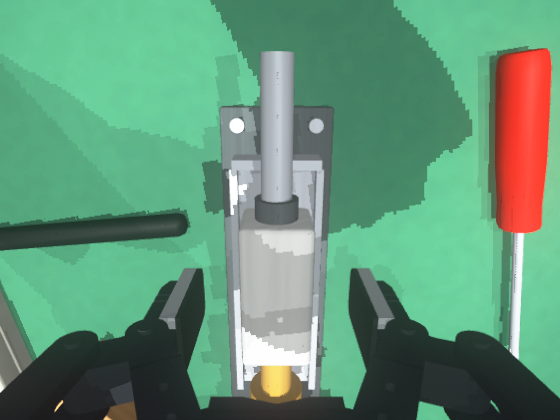

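Fingers at 60 mm straddle the block (px (240–315, 215–365)) and are centred. Closing and lifting.

Call:
servo_tool --rows '[{"dx": 0,"dy": 0,"dz": 0,"wx": 0,"wy": 0,"wz": 0,"fingers": 1},{"dx": 0,"dy": 0,"dz": 0,"wx": 0,"wy": 0,"wz": 0,"fingers": 1},{"dx": 0,"dy": 0,"dz": 0,"wx": 0,"wy": 0,"wz": 0,"fingers": 1},{"dx": -0.02,"dy": 0,"dz": 0,"wx": 0,"wy": 0,"wz": 0,"fingers": 1},{"dx": -0.06,"dy": 0,"dz": 0,"wx": 0,"wy": 0,"wz": 0,"fingers": 1}]'

```text
clock: 11.15
eef_pos: [478.1, 324.3, 140.4]
tool_rot: [2.34, 1.565, -2.529]
force: [-0.0, 1.7, -1.2]
width: 26.6
```

Call:
servo_tool --rows '[{"dx": -0.07,"dy": 0,"dz": 0,"wx": 0,"wy": 0,"wz": 0,"fingers": 1},{"dx": -0.04,"dy": 0,"dz": 0,"wx": 0,"wy": 0,"wz": 0,"fingers": 1},{"dx": 0,"dy": 0,"dz": 0,"wx": 0,"wy": 0,"wz": 0,"fingers": 1}]'

```text
clock: 11.52
eef_pos: [481.1, 326.4, 226.8]
tool_rot: [-0.763, 1.565, 0.651]
force: [0.3, 0.2, -2.3]
width: 26.7
```

```bash
python3 - <<'E'
from h import *
p,R,s=pose();print(p,s['clock'],s['force'],s['width'],np.round(s['qpos'],2))
save('wrist','w12');ci=ctrl.camera_info('top');save('top','t12');save('scene','s12')
im=cv2.imread('pics/t12.png');cv2.imwrite('pics/t12c.png',cv2.resize(im[150:280,170:430],None,fx=3,fy=3,interpolation=3))
E
```

```text
[481.11691684 326.39228215 226.84501916] 11.525 [ 0.31551676  0.22907329 -2.3198622 ] 26.70656330214427 [-0.64  0.53 -0.01  1.73  0.01  0.88  0.76]
```

View pics/w12.png

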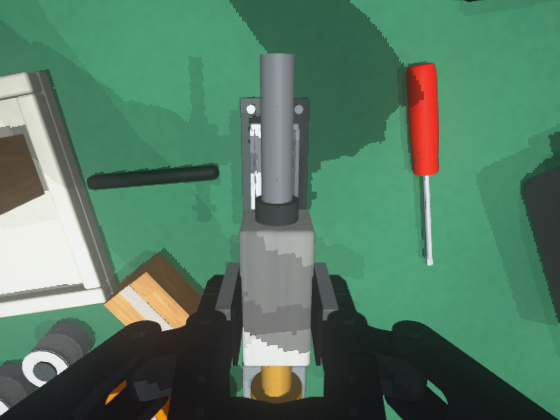

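View pics/t12c.png

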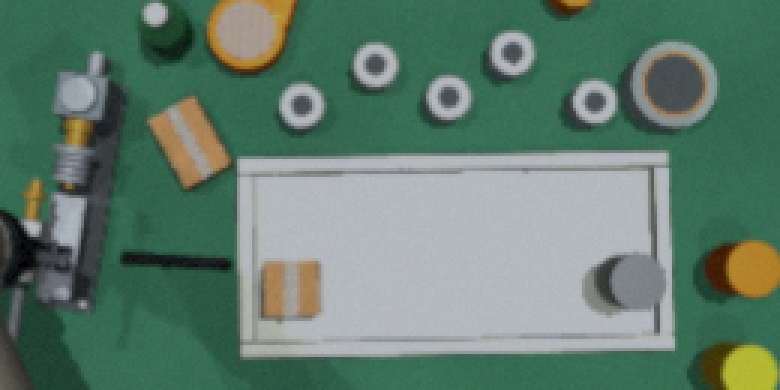

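```bash
python3 - <<'E'
from h import *
ct=ctrl.camera_info('top')
for n,px,z in [('cartontop',(291,289),92),('tubtop',(637,282),102)]:
    print(n,atz(ct,(170+px[0]/3,150+px[1]/3),z))
go([526,-118,215],0,f=1)
E
```

```text
cartontop [438.18497029  66.61161621  92.        ]
tubtop [ 441.90471047 -311.1114932   102.        ]
N 14 deg [ 8.102e+01 -1.700e-01 -2.000e-02] dist 445.3
[{"dx": 0.0008, "dy": -0.011, "dz": -0.0409, "wx": 0.9645, "wy": -0.002, "wz": 0, "fingers": 1}, {"dx": 0.0008, "dy": -0.0151, "dz": -0.0396, "wx": 0.9645, "wy": -0.002, "wz": 0, "fingers": 1}, {"dx": 0.0008, "dy": -0.019, "dz": -0.0379, "wx": 0.9645, "wy": -0.002, "wz": 0, "fingers": 1}, {"dx": 0.0008, "dy": -0.0227, "dz": -0.0358, "wx": 0.9645, "wy": -0.002, "wz": 0, "fingers": 1}, {"dx": 0.0007, "dy": -0.0262, "dz": -0.0333, "wx": 0.9645, "wy": -0.002, "wz": 0, "fingers": 1}]
[{"dx": 0.0007, "dy": -0.0295, "dz": -0.0305, "wx": 0.9645, "wy": -0.002, "wz": 0, "fingers": 1}, {"dx": 0.0007, "dy": -0.0324, "dz": -0.0274, "wx": 0.9645, "wy": -0.002, "wz": 0, "fingers": 1}, {"dx": 0.0007, "dy": -0.035, "dz": -0.024, "wx": 0.9645, "wy": -0.002, "wz": 0, "fingers": 1}, {"dx": 0.0007, "dy": -0.0372, "dz": -0.0203, "wx": 0.9645, "wy": -0.002, "wz": 0, "fingers": 1}, {"dx": 0.0007, "dy": -0.0391, "dz": -0.0165, "wx": 0.9645, "wy": -0.002, "wz": 0, "fingers": 1}]
[{"dx": 0.0007, "dy": -0.0405, "dz": -0.0124, "wx": 0.9645, "wy": -0.002, "wz": 0, "fingers": 1}, {"dx": 0.0007, "dy": -0.0416, "dz": -0.0083, "wx": 0.9645, "wy": -0.002, "wz": 0, "fingers": 1}, {"dx": 0.0007, "dy": -0.0422, "dz": -0.0041, "wx": 0.9645, "wy": -0.002, "wz": 0, "fingers": 1}, {"dx": 0.0007, "dy": -0.0424, "dz": 0, "wx": 0.9645, "wy": -0.002, "wz": 0, "fingers": 1}]
end [ 526 -118  215]
```

Call:
servo_tool --rows '[{"dx": 0.001,"dy": -0.011,"dz": -0.041,"wx": 0.964,"wy": 0,"wz": 0,"fingers": 1},{"dx": 0.001,"dy": -0.015,"dz": -0.04,"wx": 0.964,"wy": 0,"wz": 0,"fingers": 1},{"dx": 0.001,"dy": -0.019,"dz": -0.038,"wx": 0.964,"wy": 0,"wz": 0,"fingers": 1},{"dx": 0.001,"dy": -0.023,"dz": -0.036,"wx": 0.964,"wy": 0,"wz": 0,"fingers": 1},{"dx": 0.001,"dy": -0.026,"dz": -0.033,"wx": 0.964,"wy": 0,"wz": 0,"fingers": 1}]'

```text
clock: 12.3
eef_pos: [496.8, 164.6, 220.0]
tool_rot: [-1.654, 1.571, -0.752]
force: [0.6, 0.1, -1.4]
width: 26.2
```

Call:
servo_tool --rows '[{"dx": 0.001,"dy": -0.0295,"dz": -0.0305,"wx": 0.964,"wy": 0,"wz": 0,"fingers": 1},{"dx": 0.001,"dy": -0.0325,"dz": -0.0275,"wx": 0.964,"wy": 0,"wz": 0,"fingers": 1},{"dx": 0.001,"dy": -0.035,"dz": -0.024,"wx": 0.964,"wy": 0,"wz": 0,"fingers": 1},{"dx": 0.001,"dy": -0.037,"dz": -0.02,"wx": 0.964,"wy": 0,"wz": 0,"fingers": 1},{"dx": 0.001,"dy": -0.039,"dz": -0.0165,"wx": 0.964,"wy": 0,"wz": 0,"fingers": 1}]'

```text
clock: 12.92
eef_pos: [513.6, 6.9, 216.4]
tool_rot: [-0.114, 1.57, 0.284]
force: [0.2, 0.5, -2.1]
width: 26.6
```

Call:
servo_tool --rows '[{"dx": 0,"dy": -0.0405,"dz": -0.0125,"wx": 0.964,"wy": 0,"wz": 0,"fingers": 1},{"dx": 0,"dy": -0.0415,"dz": -0.0085,"wx": 0.964,"wy": 0,"wz": 0,"fingers": 1},{"dx": 0,"dy": -0.042,"dz": -0.004,"wx": 0.964,"wy": 0,"wz": 0,"fingers": 1},{"dx": 0,"dy": -0.0425,"dz": 0,"wx": 0.964,"wy": 0,"wz": 0,"fingers": 1},{"dx": 0,"dy": 0,"dz": 0,"wx": 0,"wy": 0,"wz": 0,"fingers": 1}]'

```text
clock: 13.55
eef_pos: [526.3, -121.9, 216.6]
tool_rot: [-1.219, 1.568, -1.227]
force: [-0.6, 1.2, -1.5]
width: 26.7
```

```bash
python3 - <<'E'
from h import *
p,R,s=pose();print(p,R.round(3),s['clock'],s['force'],s['width'],np.round(s['qpos'],2))
save('wrist','w13')
p,R,s=pose();print(p)
E
```

```text
[ 526.32872293 -121.86700969  216.56782345] [[ 0.001  0.008  1.   ]
 [-0.002  1.    -0.008]
 [-1.    -0.002  0.001]] 13.55 [-0.61121936  1.21679989 -1.49498057] 26.71190260797159 [-0.09  0.52  0.4   1.85 -0.26  0.82  0.43]
[ 526.26851946 -119.48160195  216.30635836]
```

View pics/w13.png

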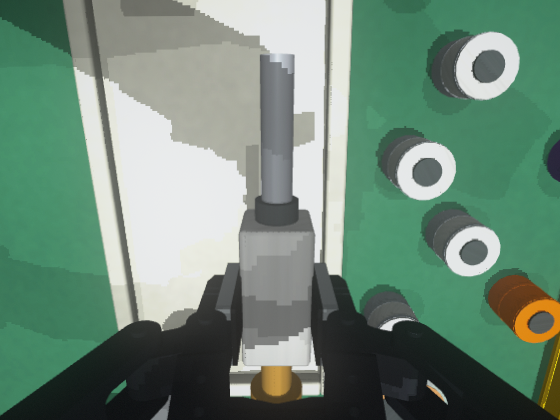

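```bash
python3 - <<'E'
from h import *
p,R,s=pose();print(p)
ci=ctrl.camera_info('wrist');im=save('wrist','w14')
for y in (20,60,110,150,190,230):
    print('row',y,im[y,300:360:3].mean(1).round().astype(int).tolist(), )
E
python3 -c "
import cv2
im=cv2.imread('pics/w14.png');cv2.imwrite('pics/w14c.png',cv2.resize(im[0:260,60:360],None,fx=2.6,fy=2.3,interpolation=3))"
```

```text
[ 526.26851946 -119.48160195  216.30635836]
row 20 [230, 231, 231, 231, 231, 231, 231, 231, 231, 121, 91, 201, 227, 227, 226, 226, 226, 207, 104, 104]
row 60 [232, 232, 232, 232, 232, 232, 232, 232, 229, 113, 146, 223, 228, 228, 228, 228, 226, 145, 107, 106]
row 110 [233, 233, 231, 225, 233, 233, 233, 233, 215, 95, 188, 232, 232, 231, 231, 231, 180, 110, 110, 110]
row 150 [233, 233, 233, 233, 233, 233, 234, 233, 122, 124, 205, 229, 228, 228, 228, 218, 115, 113, 112, 112]
row 190 [233, 233, 233, 233, 234, 234, 234, 233, 109, 193, 225, 224, 224, 224, 223, 165, 114, 113, 114, 114]
row 230 [115, 114, 115, 114, 102, 233, 233, 216, 100, 217, 230, 229, 225, 226, 205, 111, 111, 112, 112, 119]
```

View pics/w14c.png

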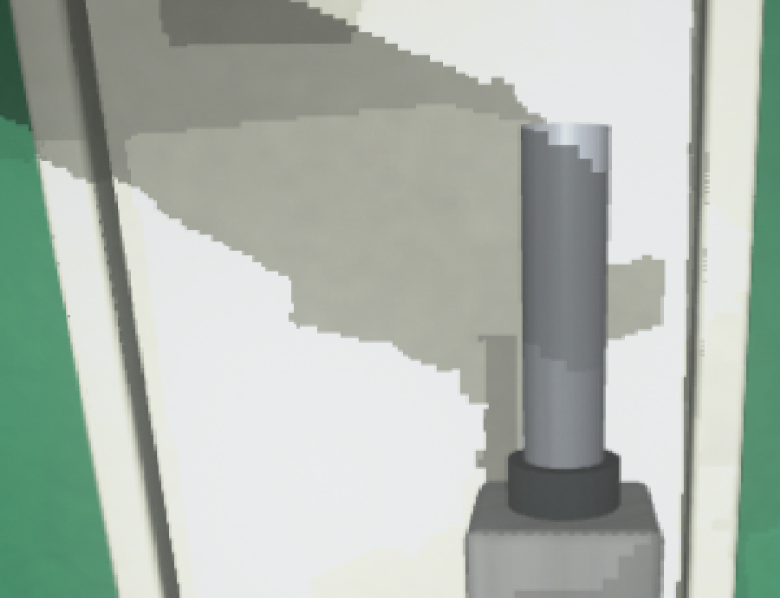

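```bash
python3 - <<'E'
from h import *
ci=ctrl.camera_info('wrist')
for px in [(352.5,20),(349.5,110),(345.5,190),(343,230)]: print('back outer',px,atz(ci,px,30)[:2].round(1))
for c in [(38,160),(70,330),(115,590)]:
    px=(60+c[0]/2.6,c[1]/2.3); print('front outer',px,atz(ci,px,30)[:2].round(1))
go([526,-118,22],0,n=4,f=1)
E
```

```text
back outer (352.5, 20) [587.5  10.4]
back outer (349.5, 110) [588.9 -59. ]
back outer (345.5, 190) [ 589.2 -129.1]
back outer (343, 230) [ 589.  -167.7]
front outer (74.61538461538461, 69.56521739130436) [360.5 -25.8]
front outer (86.92307692307692, 143.47826086956522) [361.6 -86.7]
front outer (104.23076923076923, 256.5217391304348) [ 361.6 -194.7]
N 4 deg [-0.09 -0.01 -0.03] dist 194.2
[{"dx": 0.0647, "dy": 0, "dz": 0, "wx": -0.0037, "wy": 0, "wz": -0.0014, "fingers": 1}, {"dx": 0.0647, "dy": 0, "dz": 0, "wx": -0.0037, "wy": 0, "wz": -0.0014, "fingers": 1}, {"dx": 0.0647, "dy": 0, "dz": 0, "wx": -0.0037, "wy": 0, "wz": -0.0014, "fingers": 1}, {"dx": 0.0647, "dy": 0, "dz": 0, "wx": -0.0037, "wy": 0, "wz": -0.0014, "fingers": 1}]
end [ 526 -118   22]
```

Call:
servo_tool --rows '[{"dx": 0.07,"dy": 0,"dz": 0,"wx": 0,"wy": 0,"wz": 0,"fingers": 1},{"dx": 0.075,"dy": 0,"dz": 0,"wx": 0,"wy": 0,"wz": 0,"fingers": 1},{"dx": 0.07,"dy": 0,"dz": 0,"wx": 0,"wy": 0,"wz": 0,"fingers": 1},{"dx": 0.033,"dy": 0,"dz": 0,"wx": 0,"wy": 0,"wz": 0,"fingers": 1},{"dx": 0,"dy": 0,"dz": 0,"wx": 0,"wy": 0,"wz": 0,"fingers": 1}]'

```text
clock: 14.28
eef_pos: [525.3, -116.0, 28.6]
tool_rot: [2.711, 1.566, 2.712]
force: [-0.1, -0.1, -1.0]
width: 26.4
```

Call:
servo_tool --rows '[{"dx": 0,"dy": 0,"dz": 0,"wx": 0,"wy": 0,"wz": 0,"fingers": 1},{"dx": 0,"dy": 0,"dz": 0,"wx": 0,"wy": 0,"wz": 0,"fingers": 1}]'

```text
clock: 14.52
eef_pos: [527.9, -117.3, 31.8]
tool_rot: [-0.141, 1.568, -0.14]
force: [-0.4, 0.2, -1.1]
width: 26.2
```

```bash
python3 - <<'E'
from h import *
p,R,s=pose();print(p,R.round(3),s['clock'],s['force'],s['width'])
save('wrist','w15')
E
```

```text
[ 527.92421552 -117.34720647   31.79367286] [[ 0.003 -0.001  1.   ]
 [-0.     1.     0.001]
 [-1.    -0.     0.003]] 14.525 [-0.40377868  0.19650619 -1.05628775] 26.233305990781233
```

View pics/w15.png

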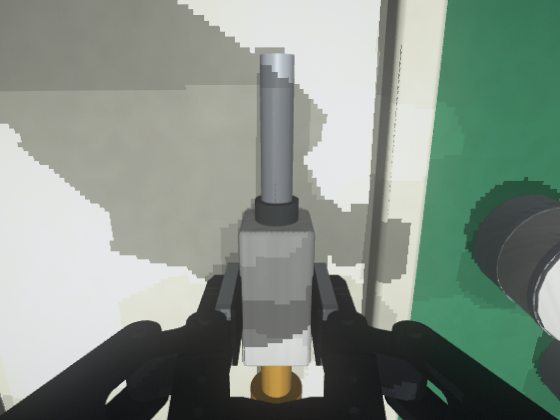

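Call:
servo_tool --rows '[{"dx": 0.008,"dy": 0,"dz": 0,"wx": 0,"wy": 0,"wz": 0,"fingers": 1},{"dx": 0,"dy": 0,"dz": 0,"wx": 0,"wy": 0,"wz": 0,"fingers": 1},{"dx": 0,"dy": 0,"dz": 0,"wx": 0,"wy": 0,"wz": 0,"fingers": 1}]'

```text
clock: 14.95
eef_pos: [526.7, -117.4, 24.3]
tool_rot: [2.622, 1.571, 2.622]
force: [-0.0, 1.2, -1.1]
width: 26.3
```

Call:
servo_tool --rows '[{"dx": 0.002,"dy": 0,"dz": 0,"wx": 0,"wy": 0,"wz": 0,"fingers": 1},{"dx": 0,"dy": 0,"dz": 0,"wx": 0,"wy": 0,"wz": 0,"fingers": 1},{"dx": 0,"dy": 0,"dz": 0,"wx": 0,"wy": 0,"wz": 0,"fingers": 1}]'

```text
clock: 15.32
eef_pos: [526.9, -117.4, 23.3]
tool_rot: [0.279, 1.57, 0.279]
force: [-1.2, 1.0, 5.2]
width: 26.9
```

Contact (force z +5 N). Releasing partly, then lifting.

Call:
servo_tool --rows '[{"dx": 0,"dy": 0,"dz": 0,"wx": 0,"wy": 0,"wz": 0,"fingers": 0.45},{"dx": 0,"dy": 0,"dz": 0,"wx": 0,"wy": 0,"wz": 0,"fingers": 0.45},{"dx": 0,"dy": 0,"dz": 0,"wx": 0,"wy": 0,"wz": 0,"fingers": 0.45},{"dx": -0.05,"dy": 0,"dz": 0,"wx": 0,"wy": 0,"wz": 0,"fingers": 0.45},{"dx": -0.08,"dy": 0,"dz": 0,"wx": 0,"wy": 0,"wz": 0,"fingers": 0.45}]'

```text
clock: 15.95
eef_pos: [525.4, -117.0, 119.8]
tool_rot: [2.988, 1.566, 2.988]
force: [0.4, 0.1, 0.3]
width: 47.1
```

Call:
servo_tool --rows '[{"dx": -0.08,"dy": -0.02,"dz": 0.03,"wx": 0,"wy": 0,"wz": 0,"fingers": 0.2},{"dx": -0.06,"dy": -0.02,"dz": 0.03,"wx": 0,"wy": 0,"wz": 0,"fingers": 0},{"dx": 0,"dy": 0,"dz": 0,"wx": 0,"wy": 0,"wz": 0,"fingers": 0},{"dx": 0,"dy": 0,"dz": 0,"wx": 0,"wy": 0,"wz": 0,"fingers": 0}]'

```text
clock: 16.45
eef_pos: [569.7, -146.0, 221.5]
tool_rot: [2.627, 1.569, 2.628]
force: [-0.8, -0.3, -0.6]
width: 84.9
```

```bash
python3 - <<'E'
from h import *
p,R,s=pose();print(p,s['clock'],s['force'],s['width'])
ci=ctrl.camera_info('wrist');save('wrist','w16')
for d in ctrl.mark_of('can0','wrist'): print(d['conf'],np.round(d['point']),atz(ci,d['point'],0).round(1))
save('scene','s16')
E
```

```text
[ 569.73658023 -146.00166588  221.50066291] 16.45 [-0.83532925 -0.31698562 -0.63665381] 84.89396400566208
0.98 [350. 292.] [ 650.9 -281.     0. ]
0.95 [529. 135.] [ 813.4 -111.3    0. ]
0.93 [470. 274.] [ 779.5 -260.5    0. ]
0.84 [365. 139.] [ 654.9 -116.     0. ]
0.59 [409. 208.] [ 704.1 -184.8    0. ]
0.57 [410.  39.] [688.5 -27.4   0. ]
```

View pics/w16.png

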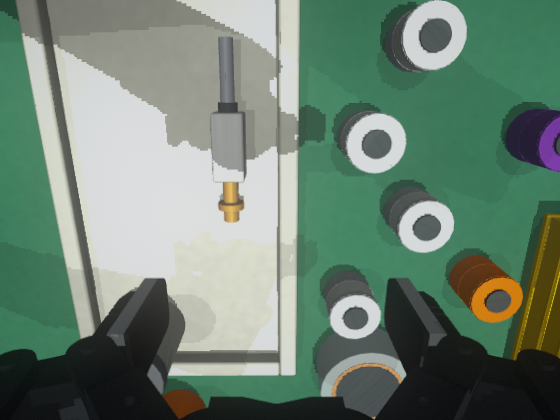

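View pics/s16.png

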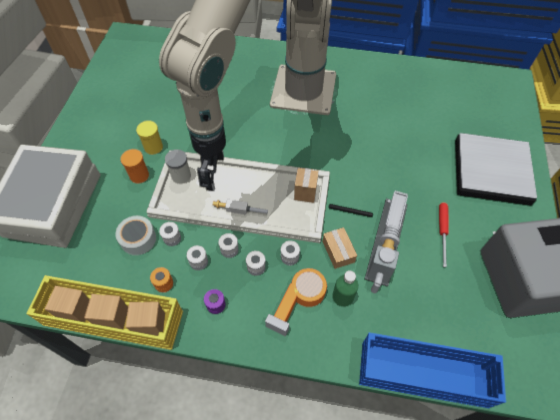

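The nozzle lies flat behind the row, parallel to the tray (px (228,140)). The real canisters are white; purple (540,140) and orange (497,300) are excluded. Now I measure the canister tops more exactly.

```bash
cat >> h.py <<'E'
def cans(cam='wrist',name='tmp',z=50):
    ci=ctrl.camera_info(cam); im=save(cam,name); hsv=cv2.cvtColor(im,cv2.COLOR_RGB2HSV)
    m=((hsv[:,:,1]<40)&(hsv[:,:,2]>150)).astype(np.uint8)
    m=cv2.morphologyEx(m,cv2.MORPH_OPEN,np.ones((3,3),np.uint8))
    cs,_=cv2.findContours(m,cv2.RETR_EXTERNAL,cv2.CHAIN_APPROX_NONE)
    out=[]
    for c in cs:
        if cv2.contourArea(c)<60 or len(c)<10: continue
        h=cv2.convexHull(c); (x,y),(a,b),_=cv2.fitEllipse(h) if len(h)>=5 else ((0,0),(0,1e9),0)
        if b>1.35*a or a<5: continue
        w=atz(ci,(x,y),z); e=atz(ci,(x+(a+b)/4,y),z); d=2*np.linalg.norm(e-w)
        if 38<d<64: out.append((np.round(w[:2],1).tolist(),round(float(d),1),(round(x),round(y)),round(cv2.contourArea(c)/cv2.contourArea(h),2)))
    return out
E
python3 - <<'E'
from h import *
for r in cans(name='w17'): print(r)
print('top');
for r in cans('top','t17'): print(r)
ci=ctrl.camera_info('scene');print('scene')
for r in cans('scene','s17'): print(r)
E
```

```text
([646.1, -279.2], 45.7, (356, 317), 0.98)
([703.2, -186.3], 48.0, (427, 227), 0.98)
([652.5, -112.5], 49.8, (377, 143), 0.98)
([691.1, -29.5], 51.4, (436, 35), 0.99)
top
([647.9, 55.9], 46.4, (270, 184), 0.97)
([655.3, -112.3], 46.2, (319, 182), 0.94)
([663.9, 313.4], 39.5, (195, 181), 0.98)
([693.5, -28.6], 46.9, (295, 171), 0.54)
([730.4, 113.8], 44.8, (253, 161), 0.78)
([973.4, 23.8], 54.6, (279, 92), 0.55)
([1125.9, -60.7], 60.3, (302, 50), 0.56)
scene
([735.5, 118.0], 61.2, (309, 284), 0.98)
([691.9, -29.7], 47.9, (255, 259), 0.98)
([704.3, -186.8], 47.8, (196, 254), 0.98)
([645.9, 55.1], 47.9, (290, 249), 0.98)
([653.4, -113.3], 47.8, (227, 241), 0.97)
([646.6, -280.3], 47.6, (168, 230), 0.98)
([375.8, -905.1], 38.4, (6, 126), 0.95)
```

```bash
python3 - <<'E'
from h import *
print(pose()[0],pose()[1].round(3))
go([646.3,-279.7,95],0,n=4,f=0.15)
E
```

```text
[ 569.98885141 -146.21972928  221.34959417] [[-0.002 -0.001  1.   ]
 [ 0.     1.     0.001]
 [-1.     0.    -0.002]]
N 4 deg [ 0.04 -0.11 -0.03] dist 199.0
[{"dx": 0.042, "dy": -0.0445, "dz": 0.0255, "wx": 0.0018, "wy": -0.0044, "wz": -0.0011, "fingers": 0.15}, {"dx": 0.0421, "dy": -0.0445, "dz": 0.0255, "wx": 0.0018, "wy": -0.0044, "wz": -0.0011, "fingers": 0.15}, {"dx": 0.0421, "dy": -0.0445, "dz": 0.0255, "wx": 0.0018, "wy": -0.0044, "wz": -0.0011, "fingers": 0.15}, {"dx": 0.0421, "dy": -0.0445, "dz": 0.0254, "wx": 0.0018, "wy": -0.0044, "wz": -0.0011, "fingers": 0.15}]
end [ 646.3 -279.7   95. ]
```

Call:
servo_tool --rows '[{"dx": 0.042,"dy": -0.0445,"dz": 0.0255,"wx": 0,"wy": 0,"wz": 0,"fingers": 0.15},{"dx": 0.042,"dy": -0.0445,"dz": 0.0255,"wx": 0,"wy": 0,"wz": 0,"fingers": 0.15},{"dx": 0.042,"dy": -0.0445,"dz": 0.0255,"wx": 0,"wy": 0,"wz": 0,"fingers": 0.15},{"dx": 0.042,"dy": -0.0445,"dz": 0.0255,"wx": 0,"wy": 0,"wz": 0,"fingers": 0.15},{"dx": 0,"dy": 0,"dz": 0,"wx": 0,"wy": 0,"wz": 0,"fingers": 0.15}]'

```text
clock: 17.38
eef_pos: [644.8, -282.8, 92.0]
tool_rot: [-3.112, 1.565, -3.115]
force: [-1.4, 0.1, 0.1]
width: 72.7
```

```bash
python3 - <<'E'
from h import *
for r in cans(name='w18'): print(r)
print(pose()[0],pose()[2]['width'],pose()[2]['clock'])
go([646.3,-279.7,26],0,n=2,f=0.15)
E
```

```text
([646.5, -279.6], 47.0, (279, 235), 0.4)
([703.4, -186.6], 51.4, (404, 43), 0.99)
[ 645.64888928 -280.92295493   93.88964808] 72.43217872990022 17.425
N 2 deg [-0.08 -0.22 -0.05] dist 67.9
[{"dx": 0.0453, "dy": 0.0008, "dz": 0, "wx": -0.0067, "wy": -0.0183, "wz": -0.0039, "fingers": 0.15}, {"dx": 0.0453, "dy": 0.0008, "dz": 0, "wx": -0.0067, "wy": -0.0183, "wz": -0.0039, "fingers": 0.15}]
end [ 646.3 -279.7   26. ]
```

View pics/w18.png

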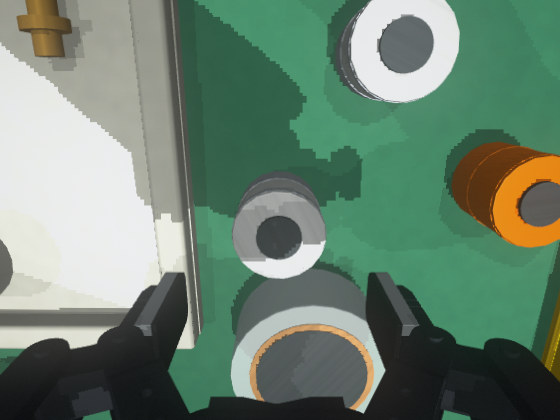

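Call:
servo_tool --rows '[{"dx": 0.045,"dy": 0,"dz": 0,"wx": 0,"wy": 0,"wz": 0,"fingers": 0.15},{"dx": 0.043,"dy": 0,"dz": 0,"wx": 0,"wy": 0,"wz": 0,"fingers": 0.15},{"dx": 0,"dy": 0,"dz": 0,"wx": 0,"wy": 0,"wz": 0,"fingers": 0.15},{"dx": 0,"dy": 0,"dz": 0,"wx": 0,"wy": 0,"wz": 0,"fingers": 0.15},{"dx": 0,"dy": 0,"dz": 0,"wx": 0,"wy": 0,"wz": 0,"fingers": 0.15}]'

```text
clock: 18.05
eef_pos: [648.6, -280.3, 32.5]
tool_rot: [-0.375, 1.567, -0.374]
force: [0.5, -1.0, 0.0]
width: 72.6
```

Call:
servo_tool --rows '[{"dx": 0.006,"dy": 0,"dz": -0.002,"wx": 0,"wy": 0,"wz": 0,"fingers": 0.15},{"dx": 0,"dy": 0,"dz": 0,"wx": 0,"wy": 0,"wz": 0,"fingers": 1},{"dx": 0,"dy": 0,"dz": 0,"wx": 0,"wy": 0,"wz": 0,"fingers": 1},{"dx": 0,"dy": 0,"dz": 0,"wx": 0,"wy": 0,"wz": 0,"fingers": 1}]'

```text
clock: 18.55
eef_pos: [645.9, -280.2, 26.2]
tool_rot: [-0.333, 1.57, -0.333]
force: [0.1, 0.6, 3.9]
width: 48.2
```

```bash
python3 - <<'E'
from h import *
p,R,s=pose();print(p,s['width'],s['force'])
save('wrist','w19')
E
```

```text
[ 645.91502932 -280.1768678    26.21909892] 48.22252780370354 [0.051225   0.56157765 3.91386283]
```

View pics/w19.png

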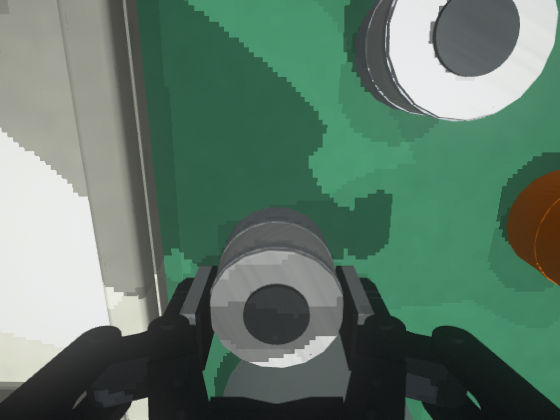

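Call:
servo_tool --rows '[{"dx": -0.06,"dy": 0,"dz": 0,"wx": 0,"wy": 0,"wz": 0,"fingers": 1},{"dx": -0.08,"dy": 0,"dz": 0,"wx": 0,"wy": 0,"wz": 0,"fingers": 1},{"dx": -0.07,"dy": 0.01,"dz": -0.04,"wx": 0,"wy": 0,"wz": 0,"fingers": 1},{"dx": -0.02,"dy": 0.03,"dz": -0.07,"wx": 0,"wy": 0,"wz": 0,"fingers": 1},{"dx": 0,"dy": 0.03,"dz": -0.07,"wx": 0,"wy": 0,"wz": 0,"fingers": 1}]'

```text
clock: 19.23
eef_pos: [509.6, -227.4, 199.2]
tool_rot: [-0.392, 1.569, -0.391]
force: [-0.5, 0.9, -3.2]
width: 47.9
```

Call:
servo_tool --rows '[{"dx": 0,"dy": 0.037,"dz": -0.07,"wx": 0,"wy": 0,"wz": 0,"fingers": 1},{"dx": 0,"dy": 0,"dz": -0.025,"wx": 0,"wy": 0,"wz": 0,"fingers": 1},{"dx": 0,"dy": 0,"dz": 0,"wx": 0,"wy": 0,"wz": 0,"fingers": 1},{"dx": 0,"dy": 0,"dz": 0,"wx": 0,"wy": 0,"wz": 0,"fingers": 1}]'

```text
clock: 19.73
eef_pos: [440.8, -200.3, 198.3]
tool_rot: [-0.499, 1.569, -0.498]
force: [0.5, 0.4, -2.8]
width: 48.2
```

```bash
python3 - <<'E'
from h import *
p,R,s=pose();print(p,R.round(3),s['width'],s['force'],s['clock'])
ci=ctrl.camera_info('wrist');save('wrist','w20')
for l in ('tub','carton','tray_row','tray'):
  for d in ctrl.silhouettes(l,'wrist')[:2] if l in('tub','carton') else []: print(l,d['conf'],d['extent'])
save('scene','s20');
for l in ('tub','carton'):
  for d in ctrl.silhouettes(l,'scene')[:4]: print(l,d['conf'],d['extent'])
im=cv2.imread('pics/s20.png');cv2.imwrite('pics/s20c.png',cv2.resize(im[130:250,140:340],None,fx=4,fy=4,interpolation=3))
E
```

```text
[ 440.81995082 -200.30502115  198.29114108] [[ 0.001 -0.001  1.   ]
 [-0.001  1.     0.001]
 [-1.    -0.001  0.001]] 48.21823219224983 [ 0.53373823  0.42361947 -2.78516186] 19.725
tub 0.87 [275.9, 369.1, 77.5, 21.6]
tub 0.73 [174.6, 395.6, 71.8, 48.8]
carton 0.37 [386.2, 86.9, 49.4, 173.8]
tub 0.87 [179.2, 164.3, 24.3, 32.8]
tub 0.79 [150.1, 139.9, 26.5, 31.8]
carton 0.58 [307.5, 186.3, 21.7, 37.3]
carton 0.51 [210.1, 142.2, 15.5, 25.7]
carton 0.33 [391.0, 234.4, 21.3, 21.9]
```

View pics/w20.png

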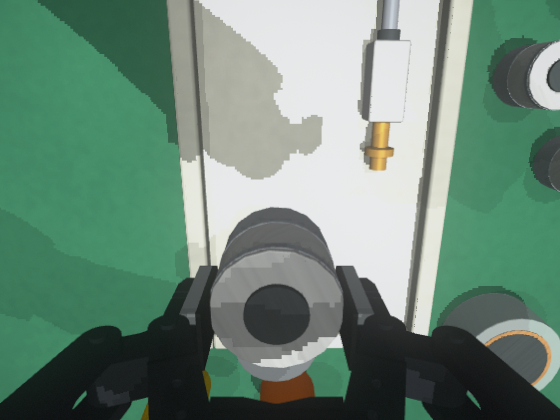

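View pics/s20c.png

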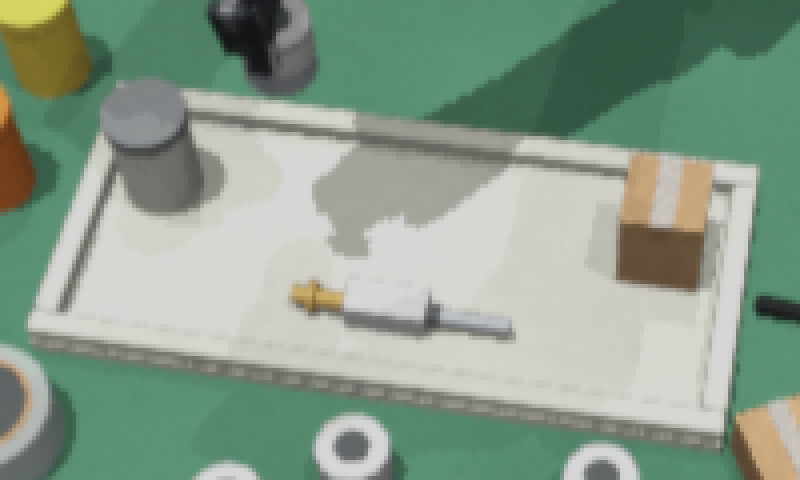

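```bash
python3 - <<'E'
from h import *
ci=ctrl.camera_info('scene')
print(atz(ci,(140+145/4,130+113/4),102),atz(ci,(140+668/4,130+191/4),92))
# tray corners z=30 outer: crop (35,315)?,(757,170),(722,430),(120,88)
for c in [(757,168),(722,432),(30,318)]: print(atz(ci,(140+c[0]/4,130+c[1]/4),30))
go([440,-241,195],0,n=1,f=1)
E
```

```text
[ 443.76399297 -308.44208595  102.        ] [439.05200397  68.91091339  92.        ]
[361.49786982 128.80316977  30.        ]
[588.41774412 131.045322    30.        ]
[ 583.9091946  -365.71233054   30.        ]
N 1 deg [ 0.05 -0.01  0.01] dist 41.0
[{"dx": 0.0041, "dy": -0.0546, "dz": 0, "wx": 0.0077, "wy": -0.0023, "wz": 0.0018, "fingers": 1}]
end [ 440 -241  195]
```

Call:
servo_tool --rows '[{"dx": 0.04,"dy": -0.051,"dz": 0,"wx": 0,"wy": 0,"wz": 0,"fingers": 1},{"dx": 0.07,"dy": 0,"dz": 0,"wx": 0,"wy": 0,"wz": 0,"fingers": 1},{"dx": 0.07,"dy": 0,"dz": 0,"wx": 0,"wy": 0,"wz": 0,"fingers": 1},{"dx": 0.024,"dy": 0,"dz": 0,"wx": 0,"wy": 0,"wz": 0,"fingers": 1},{"dx": 0,"dy": 0,"dz": 0,"wx": 0,"wy": 0,"wz": 0,"fingers": 1}]'

```text
clock: 20.65
eef_pos: [438.7, -238.0, 43.8]
tool_rot: [2.675, 1.568, 2.675]
force: [-0.2, -1.0, -2.3]
width: 48.1
```

Call:
servo_tool --rows '[{"dx": 0,"dy": 0,"dz": 0,"wx": 0,"wy": 0,"wz": 0,"fingers": 1},{"dx": 0,"dy": 0,"dz": 0,"wx": 0,"wy": 0,"wz": 0,"fingers": 1}]'

```text
clock: 20.9
eef_pos: [440.4, -238.6, 46.4]
tool_rot: [-0.48, 1.568, -0.479]
force: [0.1, -0.7, -2.4]
width: 47.8
```

Call:
servo_tool --rows '[{"dx": 0.009,"dy": 0,"dz": 0,"wx": 0,"wy": 0,"wz": 0,"fingers": 1},{"dx": 0,"dy": 0,"dz": 0,"wx": 0,"wy": 0,"wz": 0,"fingers": 1},{"dx": 0.001,"dy": 0,"dz": 0,"wx": 0,"wy": 0,"wz": 0,"fingers": 1},{"dx": 0,"dy": 0,"dz": 0,"wx": 0,"wy": 0,"wz": 0,"fingers": 1}]'

```text
clock: 21.4
eef_pos: [439.4, -238.0, 38.2]
tool_rot: [1.086, 1.57, 1.086]
force: [-0.9, 0.2, 3.5]
width: 48.0
```

Touchdown. Releasing by widening a little, then rising.

Call:
servo_tool --rows '[{"dx": 0,"dy": 0,"dz": 0,"wx": 0,"wy": 0,"wz": 0,"fingers": 0.2},{"dx": 0,"dy": 0,"dz": 0,"wx": 0,"wy": 0,"wz": 0,"fingers": 0.2},{"dx": 0,"dy": 0,"dz": 0,"wx": 0,"wy": 0,"wz": 0,"fingers": 0.2},{"dx": -0.05,"dy": 0,"dz": 0,"wx": 0,"wy": 0,"wz": 0,"fingers": 0.2},{"dx": -0.08,"dy": 0,"dz": 0,"wx": 0,"wy": 0,"wz": 0,"fingers": 0.15}]'

```text
clock: 22.02
eef_pos: [438.3, -237.5, 135.0]
tool_rot: [2.719, 1.567, 2.719]
force: [0.1, -1.2, 0.2]
width: 72.6
```

```bash
python3 - <<'E'
from h import *
p,R,s=pose();print(p,s['width'],s['force'],s['clock'])
for r in cans('scene','s21'): print(r)
for r in cans('scene','s22',62): print(r) if r[0][0]<560 else 0
go([703.7,-186.5,180],0,f=0.15)
E
```

```text
[ 438.29893403 -237.53784339  134.97022688] 72.57883991039402 [ 0.05274195 -1.16553868  0.16270255] 22.025
([735.5, 118.0], 61.2, (309, 284), 0.98)
([691.9, -29.6], 47.9, (255, 259), 0.98)
([704.3, -186.7], 47.8, (196, 254), 0.98)
([645.7, 55.0], 47.8, (290, 249), 0.98)
([653.2, -113.1], 48.1, (227, 241), 0.97)
([375.7, -905.2], 38.4, (6, 126), 0.94)
([384.7, -893.7], 38.0, (6, 126), 0.94)
N 5 deg [0.01 0.5  0.26] dist 269.7
[{"dx": -0.0101, "dy": 0.0143, "dz": 0.0698, "wx": 0, "wy": 0.0166, "wz": 0.0088, "fingers": 0.15}, {"dx": -0.0102, "dy": 0.0143, "dz": 0.0698, "wx": 0, "wy": 0.0166, "wz": 0.0088, "fingers": 0.15}, {"dx": -0.0103, "dy": 0.0143, "dz": 0.0697, "wx": 0, "wy": 0.0166, "wz": 0.0088, "fingers": 0.15}, {"dx": -0.0104, "dy": 0.0143, "dz": 0.0697, "wx": 0, "wy": 0.0166, "wz": 0.0088, "fingers": 0.15}, {"dx": -0.0105, "dy": 0.0143, "dz": 0.0697, "wx": 0, "wy": 0.0166, "wz": 0.0088, "fingers": 0.15}]
end [ 703.7 -186.5  180. ]
```

View pics/s21.png

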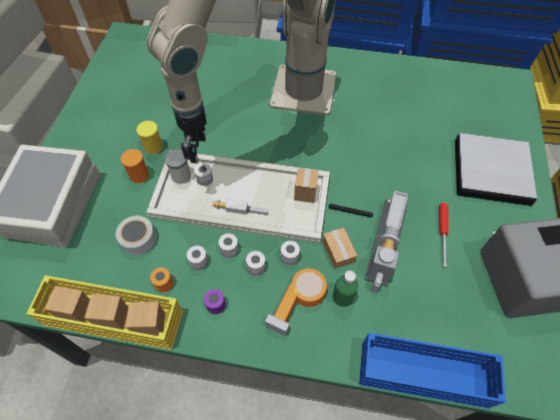

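Call:
servo_tool --rows '[{"dx": -0.02,"dy": 0.0135,"dz": 0.07,"wx": 0,"wy": 0,"wz": 0,"fingers": 0.15},{"dx": 0,"dy": 0.0135,"dz": 0.07,"wx": 0,"wy": 0,"wz": 0,"fingers": 0.15},{"dx": 0,"dy": 0.0135,"dz": 0.07,"wx": 0,"wy": 0,"wz": 0,"fingers": 0.15},{"dx": 0.02,"dy": 0.0135,"dz": 0.07,"wx": 0,"wy": 0,"wz": 0,"fingers": 0.15},{"dx": 0.03,"dy": 0.0135,"dz": 0.0735,"wx": 0,"wy": 0,"wz": 0,"fingers": 0.15}]'

```text
clock: 22.75
eef_pos: [706.5, -187.0, 112.6]
tool_rot: [-0.193, 1.57, -0.193]
force: [0.5, -1.1, -0.3]
width: 72.5
```

Call:
servo_tool --rows '[{"dx": 0,"dy": 0,"dz": 0,"wx": 0,"wy": 0,"wz": 0,"fingers": 0.15},{"dx": 0,"dy": 0,"dz": 0,"wx": 0,"wy": 0,"wz": 0,"fingers": 0.15}]'

```text
clock: 23.0
eef_pos: [703.3, -187.9, 111.7]
tool_rot: [-3.002, 1.568, -3.002]
force: [0.1, 0.6, 1.0]
width: 72.5
```

```bash
python3 - <<'E'
from h import *
for r in cans(name='w23'): print(r)
p,R,s=pose();print(p,s['width'],s['force'],s['clock'])
go([703.8,-186.6,26],0,f=0.15)
E
```

```text
([653.1, -112.5], 49.7, (179, 91), 0.99)
[ 703.2163265  -188.55954704  112.84413454] 72.81419373929472 [-0.7309595  -0.16523543 -0.56221991] 23.05
N 2 deg [-0.05 -0.07  0.04] dist 86.9
[{"dx": 0.0579, "dy": 0.0014, "dz": 0, "wx": -0.004, "wy": -0.0059, "wz": 0.0037, "fingers": 0.15}, {"dx": 0.0579, "dy": 0.0013, "dz": 0, "wx": -0.004, "wy": -0.0059, "wz": 0.0037, "fingers": 0.15}]
end [ 703.8 -186.6   26. ]
```

View pics/w23.png

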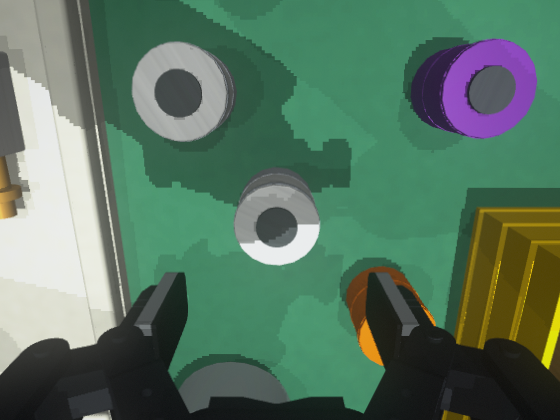

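Call:
servo_tool --rows '[{"dx": 0.058,"dy": 0.0015,"dz": 0,"wx": 0,"wy": 0,"wz": 0,"fingers": 0.15},{"dx": 0.058,"dy": 0.001,"dz": 0,"wx": 0,"wy": 0,"wz": 0,"fingers": 0.15},{"dx": 0,"dy": 0,"dz": 0,"wx": 0,"wy": 0,"wz": 0,"fingers": 0.15},{"dx": 0,"dy": 0,"dz": 0,"wx": 0,"wy": 0,"wz": 0,"fingers": 0.15},{"dx": 0,"dy": 0,"dz": 0,"wx": 0,"wy": 0,"wz": 0,"fingers": 0.15}]'

```text
clock: 23.68
eef_pos: [706.1, -186.6, 28.8]
tool_rot: [-0.325, 1.566, -0.324]
force: [1.5, 0.5, 0.9]
width: 72.6
```

Call:
servo_tool --rows '[{"dx": 0.0025,"dy": 0,"dz": -0.002,"wx": 0,"wy": 0,"wz": 0,"fingers": 0.15},{"dx": 0,"dy": 0,"dz": 0,"wx": 0,"wy": 0,"wz": 0,"fingers": 1},{"dx": 0,"dy": 0,"dz": 0,"wx": 0,"wy": 0,"wz": 0,"fingers": 1},{"dx": 0,"dy": 0,"dz": 0,"wx": 0,"wy": 0,"wz": 0,"fingers": 1}]'

```text
clock: 24.18
eef_pos: [703.5, -185.6, 24.7]
tool_rot: [-0.201, 1.57, -0.201]
force: [-0.8, 0.4, 5.7]
width: 48.4
```

Call:
servo_tool --rows '[{"dx": -0.06,"dy": 0,"dz": 0,"wx": 0,"wy": 0,"wz": 0,"fingers": 1},{"dx": -0.07,"dy": 0,"dz": 0,"wx": 0,"wy": 0,"wz": 0,"fingers": 1},{"dx": -0.04,"dy": 0,"dz": -0.05,"wx": 0,"wy": 0,"wz": 0,"fingers": 1},{"dx": 0,"dy": 0,"dz": -0.075,"wx": 0,"wy": 0,"wz": 0,"fingers": 1},{"dx": 0,"dy": 0,"dz": -0.075,"wx": 0,"wy": 0,"wz": 0,"fingers": 1}]'

```text
clock: 24.8
eef_pos: [550.9, -185.3, 151.1]
tool_rot: [-3.046, 1.57, -3.044]
force: [-0.1, -0.5, -2.9]
width: 48.3
```

Call:
servo_tool --rows '[{"dx": 0,"dy": 0.004,"dz": -0.075,"wx": 0,"wy": 0,"wz": 0,"fingers": 1},{"dx": 0,"dy": 0.004,"dz": -0.075,"wx": 0,"wy": 0,"wz": 0,"fingers": 1},{"dx": 0,"dy": 0,"dz": 0,"wx": 0,"wy": 0,"wz": 0,"fingers": 1},{"dx": 0,"dy": 0,"dz": 0,"wx": 0,"wy": 0,"wz": 0,"fingers": 1},{"dx": 0,"dy": 0,"dz": 0,"wx": 0,"wy": 0,"wz": 0,"fingers": 1}]'

```text
clock: 25.42
eef_pos: [442.1, -179.8, 151.3]
tool_rot: [-0.469, 1.569, -0.468]
force: [-0.3, 0.3, -3.0]
width: 48.1
```

```bash
python3 - <<'E'
from h import *
for r in cans(name='w24',z=62): print(r)
for r in cans('scene','s24',50): print(r)
p,R,s=pose();print(p,s['width'],s['force'],s['clock'])
go([440.5,-180,44],0,f=1)
E
```

```text
([735.5, 118.0], 61.2, (309, 284), 0.98)
([691.9, -29.7], 47.9, (255, 259), 0.98)
([645.7, 54.9], 47.8, (290, 249), 0.98)
([653.3, -113.1], 48.0, (227, 241), 0.97)
([375.7, -905.2], 38.4, (6, 126), 0.94)
[ 441.61994144 -179.70679971  151.20856326] 48.73273383926297 [-0.02285387 -0.17626838 -3.58583495] 25.525
N 2 deg [0.09 0.02 0.02] dist 107.2
[{"dx": 0.0715, "dy": 0, "dz": -0.0008, "wx": 0.0078, "wy": 0.0021, "wz": 0.0018, "fingers": 1}, {"dx": 0.0715, "dy": 0, "dz": -0.0008, "wx": 0.0078, "wy": 0.0021, "wz": 0.0018, "fingers": 1}]
end [ 440.5 -180.    44. ]
```

View pics/w24.png

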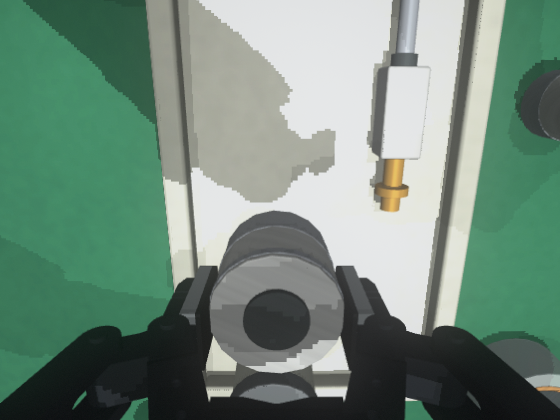

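Call:
servo_tool --rows '[{"dx": 0.07,"dy": 0,"dz": -0.0015,"wx": 0,"wy": 0,"wz": 0,"fingers": 1},{"dx": 0.072,"dy": 0,"dz": 0,"wx": 0,"wy": 0,"wz": 0,"fingers": 1},{"dx": 0,"dy": 0,"dz": 0,"wx": 0,"wy": 0,"wz": 0,"fingers": 1},{"dx": 0,"dy": 0,"dz": 0,"wx": 0,"wy": 0,"wz": 0,"fingers": 1},{"dx": 0,"dy": 0,"dz": 0,"wx": 0,"wy": 0,"wz": 0,"fingers": 1}]'

```text
clock: 26.15
eef_pos: [441.2, -180.4, 47.1]
tool_rot: [-0.385, 1.566, -0.384]
force: [0.8, 0.6, -3.2]
width: 48.4
```

Call:
servo_tool --rows '[{"dx": 0.011,"dy": 0,"dz": 0,"wx": 0,"wy": 0,"wz": 0,"fingers": 1},{"dx": 0,"dy": 0,"dz": 0,"wx": 0,"wy": 0,"wz": 0,"fingers": 1},{"dx": 0.002,"dy": 0,"dz": 0,"wx": 0,"wy": 0,"wz": 0,"fingers": 1},{"dx": 0,"dy": 0,"dz": 0,"wx": 0,"wy": 0,"wz": 0,"fingers": 1}]'

```text
clock: 26.65
eef_pos: [439.6, -179.6, 36.6]
tool_rot: [0.437, 1.569, 0.438]
force: [-2.0, 2.2, 14.6]
width: 48.2
```

Next canister: C at (653,-113). Release, rise and go over it.

Call:
servo_tool --rows '[{"dx": -0.001,"dy": 0,"dz": 0,"wx": 0,"wy": 0,"wz": 0,"fingers": 0.2},{"dx": 0,"dy": 0,"dz": 0,"wx": 0,"wy": 0,"wz": 0,"fingers": 0.2},{"dx": 0,"dy": 0,"dz": 0,"wx": 0,"wy": 0,"wz": 0,"fingers": 0.2},{"dx": -0.05,"dy": 0,"dz": 0,"wx": 0,"wy": 0,"wz": 0,"fingers": 0.2},{"dx": -0.08,"dy": 0,"dz": 0,"wx": 0,"wy": 0,"wz": 0,"fingers": 0.15}]'

```text
clock: 27.28
eef_pos: [438.2, -179.2, 133.1]
tool_rot: [2.836, 1.566, 2.836]
force: [1.6, -0.6, -0.1]
width: 72.7
```

Call:
servo_tool --rows '[{"dx": -0.02,"dy": 0.022,"dz": 0.07,"wx": 0,"wy": 0,"wz": 0,"fingers": 0.15},{"dx": 0,"dy": 0.022,"dz": 0.07,"wx": 0,"wy": 0,"wz": 0,"fingers": 0.15},{"dx": 0,"dy": 0.022,"dz": 0.07,"wx": 0,"wy": 0,"wz": 0,"fingers": 0.15},{"dx": 0.04,"dy": 0.022,"dz": 0.072,"wx": 0,"wy": 0,"wz": 0,"fingers": 0.15},{"dx": 0,"dy": 0,"dz": 0,"wx": 0,"wy": 0,"wz": 0,"fingers": 0.15}]'

```text
clock: 27.9
eef_pos: [651.1, -109.7, 114.6]
tool_rot: [2.619, 1.566, 2.625]
force: [-0.9, -0.8, 0.2]
width: 72.5
```

Call:
servo_tool --rows '[{"dx": 0,"dy": 0,"dz": 0,"wx": 0,"wy": 0,"wz": 0,"fingers": 0.15},{"dx": 0,"dy": 0,"dz": 0,"wx": 0,"wy": 0,"wz": 0,"fingers": 0.15}]'

```text
clock: 28.15
eef_pos: [648.7, -115.4, 120.1]
tool_rot: [-1.103, 1.57, -1.104]
force: [-0.6, -0.3, -0.4]
width: 72.6
```

```bash
python3 - <<'E'
from h import *
for r in cans(name='w25'): print(r)
for r in cans('scene','s25',50): print(r)
p,R,s=pose();print(p,s['width'],s['force'],s['clock'])
go([653,-113,26],0,f=0.15)
im=cv2.imread('pics/s25.png');cv2.imwrite('pics/s25c.png',cv2.resize(im[130:280,130:330],None,fx=4,fy=4,interpolation=3))
E
```

```text
([652.4, -115.3], 44.5, (281, 222), 0.52)
([691.0, -29.4], 51.3, (354, 70), 0.98)
([735.6, 117.9], 61.4, (309, 284), 0.98)
([691.9, -29.7], 47.9, (255, 259), 0.98)
([645.9, 54.8], 47.5, (290, 249), 0.98)
([375.8, -905.1], 38.4, (6, 126), 0.96)
[ 649.21609713 -114.92067605  120.36151758] 72.68164762197529 [0.11055842 0.58780937 1.15967561] 28.25
N 2 deg [-0.06  0.07  0.01] dist 94.5
[{"dx": 0.0629, "dy": 0.0013, "dz": 0.0024, "wx": -0.005, "wy": 0.0057, "wz": 0.001, "fingers": 0.15}, {"dx": 0.0629, "dy": 0.0013, "dz": 0.0025, "wx": -0.005, "wy": 0.0057, "wz": 0.001, "fingers": 0.15}]
end [ 653 -113   26]
```

View pics/s25c.png

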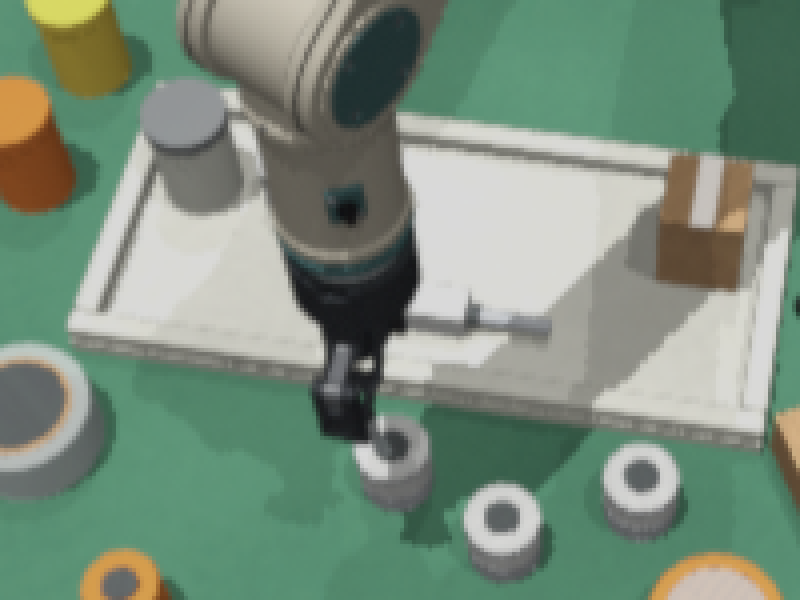

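Call:
servo_tool --rows '[{"dx": 0.063,"dy": 0.0015,"dz": 0.0025,"wx": 0,"wy": 0,"wz": 0,"fingers": 0.15},{"dx": 0.063,"dy": 0.001,"dz": 0.002,"wx": 0,"wy": 0,"wz": 0,"fingers": 0.15},{"dx": 0,"dy": 0,"dz": 0,"wx": 0,"wy": 0,"wz": 0,"fingers": 0.15},{"dx": 0,"dy": 0,"dz": 0,"wx": 0,"wy": 0,"wz": 0,"fingers": 0.15},{"dx": 0,"dy": 0,"dz": 0,"wx": 0,"wy": 0,"wz": 0,"fingers": 0.15}]'

```text
clock: 28.88
eef_pos: [654.7, -112.8, 27.2]
tool_rot: [-0.21, 1.567, -0.21]
force: [0.2, 0.4, 0.2]
width: 72.6
```

Call:
servo_tool --rows '[{"dx": 0.001,"dy": 0,"dz": -0.001,"wx": 0,"wy": 0,"wz": 0,"fingers": 0.15},{"dx": 0,"dy": 0,"dz": 0,"wx": 0,"wy": 0,"wz": 0,"fingers": 1},{"dx": 0,"dy": 0,"dz": 0,"wx": 0,"wy": 0,"wz": 0,"fingers": 1},{"dx": 0,"dy": 0,"dz": 0,"wx": 0,"wy": 0,"wz": 0,"fingers": 1}]'

```text
clock: 29.38
eef_pos: [652.6, -112.1, 24.8]
tool_rot: [0.067, 1.57, 0.067]
force: [-2.4, 0.2, 6.7]
width: 48.3
```

Call:
servo_tool --rows '[{"dx": -0.06,"dy": 0,"dz": 0,"wx": 0,"wy": 0,"wz": 0,"fingers": 1},{"dx": -0.07,"dy": 0,"dz": 0,"wx": 0,"wy": 0,"wz": 0,"fingers": 1},{"dx": -0.04,"dy": 0,"dz": -0.06,"wx": 0,"wy": 0,"wz": 0,"fingers": 1},{"dx": 0,"dy": -0.005,"dz": -0.075,"wx": 0,"wy": 0,"wz": 0,"fingers": 1},{"dx": 0,"dy": -0.006,"dz": -0.075,"wx": 0,"wy": 0,"wz": 0,"fingers": 1}]'

```text
clock: 30.0
eef_pos: [492.9, -120.2, 151.6]
tool_rot: [-0.403, 1.57, -0.402]
force: [-0.3, -1.4, -2.2]
width: 48.4
```

Call:
servo_tool --rows '[{"dx": 0,"dy": 0,"dz": -0.074,"wx": 0,"wy": 0,"wz": 0,"fingers": 1},{"dx": 0,"dy": 0,"dz": 0,"wx": 0,"wy": 0,"wz": 0,"fingers": 1},{"dx": 0,"dy": 0,"dz": 0,"wx": 0,"wy": 0,"wz": 0,"fingers": 1},{"dx": 0,"dy": 0,"dz": 0,"wx": 0,"wy": 0,"wz": 0,"fingers": 1},{"dx": 0,"dy": 0,"dz": 0,"wx": 0,"wy": 0,"wz": 0,"fingers": 1}]'

```text
clock: 30.62
eef_pos: [440.2, -120.4, 151.2]
tool_rot: [-0.745, 1.57, -0.743]
force: [-0.3, -0.1, -2.2]
width: 48.4
```

```bash
python3 - <<'E'
from h import *
save('wrist','w26')
for r in cans('scene','s26',50): print(r)
p,R,s=pose();print(p,s['width'],s['force'],s['clock'])
go([440.5,-121,46],0,f=1)
E
```

```text
([735.5, 118.0], 61.2, (309, 284), 0.98)
([691.8, -29.8], 48.1, (255, 259), 0.97)
([645.7, 54.9], 47.8, (290, 249), 0.98)
([375.7, -905.2], 38.4, (6, 126), 0.94)
[ 439.78883899 -120.41684094  151.15873851] 48.59961768706083 [-0.31340921  0.41701818 -3.15795518] 30.725
N 2 deg [0.06 0.   0.01] dist 105.2
[{"dx": 0.0701, "dy": 0, "dz": 0, "wx": 0.0054, "wy": 0, "wz": 0.0011, "fingers": 1}, {"dx": 0.0701, "dy": 0, "dz": 0, "wx": 0.0054, "wy": 0, "wz": 0.0011, "fingers": 1}]
end [ 440.5 -121.    46. ]
```

View pics/w26.png

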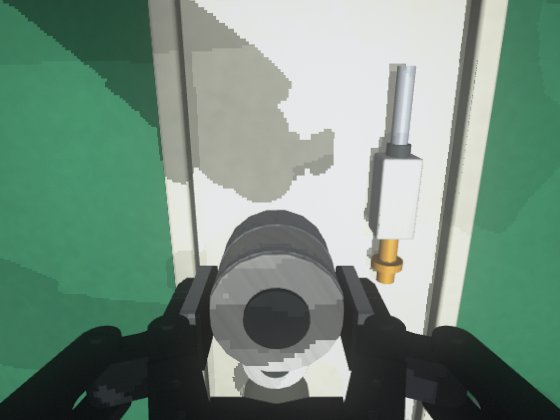

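Call:
servo_tool --rows '[{"dx": 0.07,"dy": 0,"dz": 0,"wx": 0,"wy": 0,"wz": 0,"fingers": 1},{"dx": 0.072,"dy": -0.0005,"dz": 0.0005,"wx": 0,"wy": 0,"wz": 0,"fingers": 1},{"dx": 0,"dy": 0,"dz": 0,"wx": 0,"wy": 0,"wz": 0,"fingers": 1},{"dx": 0,"dy": 0,"dz": 0,"wx": 0,"wy": 0,"wz": 0,"fingers": 1},{"dx": 0,"dy": 0,"dz": 0,"wx": 0,"wy": 0,"wz": 0,"fingers": 1}]'

```text
clock: 31.35
eef_pos: [441.3, -121.2, 47.0]
tool_rot: [-0.268, 1.566, -0.267]
force: [-0.1, 0.1, -2.3]
width: 47.9
```

Call:
servo_tool --rows '[{"dx": 0.011,"dy": 0,"dz": 0,"wx": 0,"wy": 0,"wz": 0,"fingers": 1},{"dx": 0,"dy": 0,"dz": 0,"wx": 0,"wy": 0,"wz": 0,"fingers": 1},{"dx": 0.001,"dy": 0,"dz": 0,"wx": 0,"wy": 0,"wz": 0,"fingers": 1},{"dx": 0,"dy": 0,"dz": 0,"wx": 0,"wy": 0,"wz": 0,"fingers": 1}]'

```text
clock: 31.85
eef_pos: [439.8, -120.6, 36.7]
tool_rot: [0.604, 1.57, 0.605]
force: [-1.7, 1.2, 8.4]
width: 48.4
```

Call:
servo_tool --rows '[{"dx": 0,"dy": 0,"dz": 0,"wx": 0,"wy": 0,"wz": 0,"fingers": 0.2},{"dx": 0,"dy": 0,"dz": 0,"wx": 0,"wy": 0,"wz": 0,"fingers": 0.2},{"dx": 0,"dy": 0,"dz": 0,"wx": 0,"wy": 0,"wz": 0,"fingers": 0.2},{"dx": -0.05,"dy": 0,"dz": 0,"wx": 0,"wy": 0,"wz": 0,"fingers": 0.2},{"dx": -0.08,"dy": 0,"dz": 0,"wx": 0,"wy": 0,"wz": 0,"fingers": 0.15}]'

```text
clock: 32.48
eef_pos: [438.4, -120.5, 133.2]
tool_rot: [2.96, 1.567, 2.96]
force: [1.1, 0.7, -0.3]
width: 72.3
```

Call:
servo_tool --rows '[{"dx": -0.02,"dy": 0.0245,"dz": 0.067,"wx": 0,"wy": 0,"wz": 0,"fingers": 0.15},{"dx": 0,"dy": 0.0245,"dz": 0.067,"wx": 0,"wy": 0,"wz": 0,"fingers": 0.15},{"dx": 0,"dy": 0.0245,"dz": 0.067,"wx": 0,"wy": 0,"wz": 0,"fingers": 0.15},{"dx": 0.02,"dy": 0.0245,"dz": 0.067,"wx": 0,"wy": 0,"wz": 0,"fingers": 0.15},{"dx": 0.02,"dy": 0.0235,"dz": 0.067,"wx": 0,"wy": 0,"wz": 0,"fingers": 0.15}]'

```text
clock: 33.1
eef_pos: [692.3, -28.4, 117.8]
tool_rot: [1.18, 1.571, 1.181]
force: [0.5, -0.1, 0.4]
width: 72.6
```

Call:
servo_tool --rows '[{"dx": 0,"dy": 0,"dz": 0,"wx": 0,"wy": 0,"wz": 0,"fingers": 0.15},{"dx": 0,"dy": 0,"dz": 0,"wx": 0,"wy": 0,"wz": 0,"fingers": 0.15},{"dx": 0,"dy": 0,"dz": 0,"wx": 0,"wy": 0,"wz": 0,"fingers": 0.15}]'

```text
clock: 33.48
eef_pos: [689.9, -30.7, 118.9]
tool_rot: [-2.256, 1.57, -2.258]
force: [-0.6, -0.8, -0.5]
width: 72.9
```

```bash
python3 - <<'E'
from h import *
for r in cans(name='w27'): print(r)
for r in cans('scene','s27',50): print(r)
p,R,s=pose();print(p,s['width'],s['force'],s['clock'])
go([691.7,-29.6,26],0,f=0.15)
E
```

```text
([691.6, -29.3], 47.3, (278, 221), 0.47)
([735.5, 117.9], 61.5, (309, 284), 0.98)
([588.1, 688.2], 39.8, (535, 268), 0.62)
([375.8, -905.1], 38.4, (6, 126), 0.96)
[690.28950854 -30.32515823 119.17515623] 72.520682010165 [ 0.31050318 -0.30120062  0.13523047] 33.575
N 2 deg [-0.05  0.02 -0.  ] dist 93.2
[{"dx": 0.0621, "dy": 0, "dz": 0.0009, "wx": -0.0039, "wy": 0.0019, "wz": 0, "fingers": 0.15}, {"dx": 0.0621, "dy": 0, "dz": 0.0009, "wx": -0.0039, "wy": 0.0019, "wz": 0, "fingers": 0.15}]
end [691.7 -29.6  26. ]
```

View pics/w27.png

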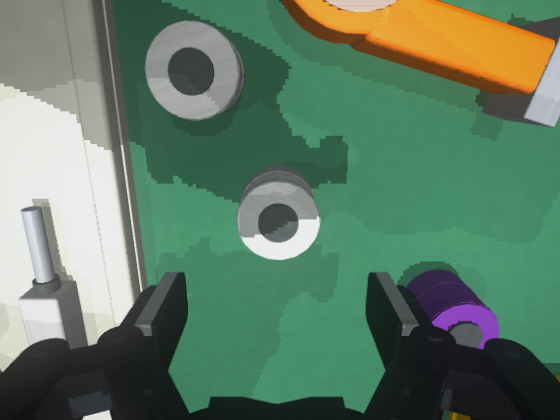

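View pics/s27.png

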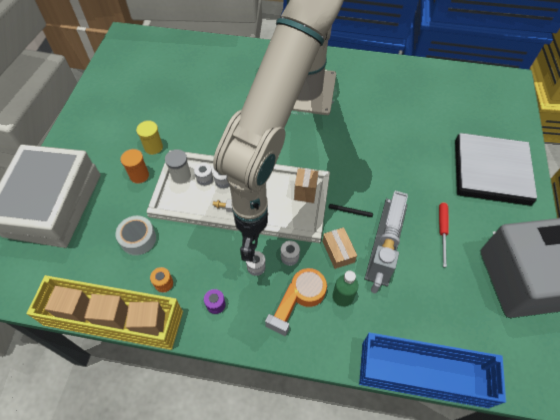

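Canister B is between the fingers in line at (278,220). Descending.

Call:
servo_tool --rows '[{"dx": 0.0625,"dy": 0,"dz": 0.001,"wx": 0,"wy": 0,"wz": 0,"fingers": 0.15},{"dx": 0.0625,"dy": 0.0005,"dz": 0.001,"wx": 0,"wy": 0,"wz": 0,"fingers": 0.15},{"dx": 0,"dy": 0,"dz": 0,"wx": 0,"wy": 0,"wz": 0,"fingers": 0.15},{"dx": 0,"dy": 0,"dz": 0,"wx": 0,"wy": 0,"wz": 0,"fingers": 0.15},{"dx": 0,"dy": 0,"dz": 0,"wx": 0,"wy": 0,"wz": 0,"fingers": 0.15}]'

```text
clock: 34.2
eef_pos: [694.1, -29.6, 27.3]
tool_rot: [-0.103, 1.567, -0.102]
force: [-0.9, -0.0, 0.2]
width: 72.8
```

Call:
servo_tool --rows '[{"dx": 0.001,"dy": 0,"dz": -0.0015,"wx": 0,"wy": 0,"wz": 0,"fingers": 0.15},{"dx": 0,"dy": 0,"dz": 0,"wx": 0,"wy": 0,"wz": 0,"fingers": 1},{"dx": 0,"dy": 0,"dz": 0,"wx": 0,"wy": 0,"wz": 0,"fingers": 1},{"dx": 0,"dy": 0,"dz": 0,"wx": 0,"wy": 0,"wz": 0,"fingers": 1}]'

```text
clock: 34.7
eef_pos: [691.7, -29.1, 24.9]
tool_rot: [0.21, 1.57, 0.21]
force: [-1.1, 1.2, 5.9]
width: 48.5
```

Call:
servo_tool --rows '[{"dx": -0.06,"dy": 0,"dz": 0,"wx": 0,"wy": 0,"wz": 0,"fingers": 1},{"dx": -0.07,"dy": 0,"dz": 0,"wx": 0,"wy": 0,"wz": 0,"fingers": 1},{"dx": -0.04,"dy": 0,"dz": -0.06,"wx": 0,"wy": 0,"wz": 0,"fingers": 1},{"dx": 0,"dy": -0.015,"dz": -0.075,"wx": 0,"wy": 0,"wz": 0,"fingers": 1},{"dx": 0,"dy": -0.015,"dz": -0.075,"wx": 0,"wy": 0,"wz": 0,"fingers": 1}]'

```text
clock: 35.33
eef_pos: [531.9, -51.8, 151.5]
tool_rot: [-0.423, 1.57, -0.421]
force: [-0.1, 0.4, -2.5]
width: 48.4
```

Call:
servo_tool --rows '[{"dx": 0,"dy": -0.0135,"dz": -0.075,"wx": 0,"wy": 0,"wz": 0,"fingers": 1},{"dx": 0,"dy": 0,"dz": -0.051,"wx": 0,"wy": 0,"wz": 0,"fingers": 1},{"dx": 0,"dy": 0,"dz": 0,"wx": 0,"wy": 0,"wz": 0,"fingers": 1},{"dx": 0,"dy": 0,"dz": 0,"wx": 0,"wy": 0,"wz": 0,"fingers": 1},{"dx": 0,"dy": 0,"dz": 0,"wx": 0,"wy": 0,"wz": 0,"fingers": 1}]'

```text
clock: 35.95
eef_pos: [440.7, -61.9, 151.3]
tool_rot: [-0.347, 1.569, -0.345]
force: [-0.7, -0.1, -2.8]
width: 48.7
```

```bash
python3 - <<'E'
from h import *
save('wrist','w28')
for r in cans('scene','s28',50): print(r)
p,R,s=pose();print(p,s['width'],s['force'],s['clock'])
go([440.5,-62,46],0,f=1)
E
```

```text
([735.5, 118.0], 61.2, (309, 284), 0.98)
([645.7, 54.9], 47.8, (290, 249), 0.98)
([375.7, -905.2], 38.4, (6, 126), 0.94)
[440.15754442 -61.88680146 151.16905944] 48.41780893436186 [ 0.62483051 -0.0967322  -1.8494691 ] 36.05
N 2 deg [0.07 0.02 0.02] dist 105.2
[{"dx": 0.0701, "dy": 0, "dz": 0, "wx": 0.0058, "wy": 0.0021, "wz": 0.0017, "fingers": 1}, {"dx": 0.0701, "dy": 0, "dz": 0, "wx": 0.0058, "wy": 0.0021, "wz": 0.0017, "fingers": 1}]
end [440.5 -62.   46. ]
```

View pics/w28.png

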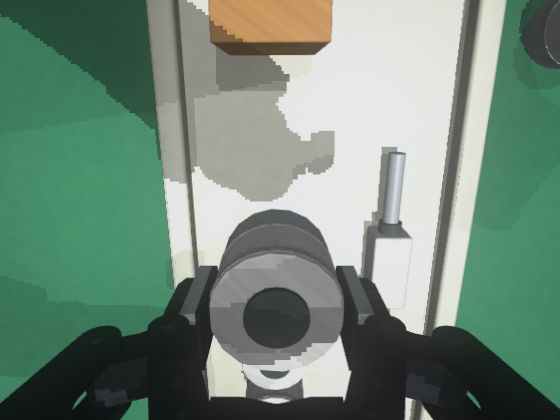

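Call:
servo_tool --rows '[{"dx": 0.07,"dy": 0,"dz": 0,"wx": 0,"wy": 0,"wz": 0,"fingers": 1},{"dx": 0.072,"dy": 0,"dz": 0,"wx": 0,"wy": 0,"wz": 0,"fingers": 1},{"dx": 0,"dy": 0,"dz": 0,"wx": 0,"wy": 0,"wz": 0,"fingers": 1},{"dx": 0,"dy": 0,"dz": 0,"wx": 0,"wy": 0,"wz": 0,"fingers": 1},{"dx": 0,"dy": 0,"dz": 0,"wx": 0,"wy": 0,"wz": 0,"fingers": 1}]'

```text
clock: 36.67
eef_pos: [440.9, -62.2, 46.8]
tool_rot: [-0.18, 1.567, -0.179]
force: [0.6, -0.1, -2.1]
width: 48.7
```

Call:
servo_tool --rows '[{"dx": 0.011,"dy": 0,"dz": 0,"wx": 0,"wy": 0,"wz": 0,"fingers": 1},{"dx": 0,"dy": 0,"dz": 0,"wx": 0,"wy": 0,"wz": 0,"fingers": 1},{"dx": 0.001,"dy": 0,"dz": 0,"wx": 0,"wy": 0,"wz": 0,"fingers": 1},{"dx": 0,"dy": 0,"dz": 0,"wx": 0,"wy": 0,"wz": 0,"fingers": 1}]'

```text
clock: 37.17
eef_pos: [439.4, -61.7, 36.7]
tool_rot: [0.628, 1.57, 0.629]
force: [-1.5, 0.8, 9.0]
width: 47.8
```

Call:
servo_tool --rows '[{"dx": 0,"dy": 0,"dz": 0,"wx": 0,"wy": 0,"wz": 0,"fingers": 0.2},{"dx": 0,"dy": 0,"dz": 0,"wx": 0,"wy": 0,"wz": 0,"fingers": 0.2},{"dx": 0,"dy": 0,"dz": 0,"wx": 0,"wy": 0,"wz": 0,"fingers": 0.2},{"dx": -0.05,"dy": 0,"dz": 0,"wx": 0,"wy": 0,"wz": 0,"fingers": 0.2},{"dx": -0.08,"dy": 0,"dz": 0,"wx": 0,"wy": 0,"wz": 0,"fingers": 0.15}]'

```text
clock: 37.8
eef_pos: [438.0, -61.9, 133.2]
tool_rot: [3.095, 1.566, 3.095]
force: [1.4, 0.6, -0.5]
width: 72.7
```

Call:
servo_tool --rows '[{"dx": -0.02,"dy": 0.031,"dz": 0.055,"wx": 0,"wy": 0,"wz": 0,"fingers": 0.15},{"dx": 0,"dy": 0.031,"dz": 0.055,"wx": 0,"wy": 0,"wz": 0,"fingers": 0.15},{"dx": 0,"dy": 0.031,"dz": 0.055,"wx": 0,"wy": 0,"wz": 0,"fingers": 0.15},{"dx": 0.02,"dy": 0.031,"dz": 0.055,"wx": 0,"wy": 0,"wz": 0,"fingers": 0.15},{"dx": 0.02,"dy": 0.0315,"dz": 0.055,"wx": 0,"wy": 0,"wz": 0,"fingers": 0.15}]'

```text
clock: 38.42
eef_pos: [646.5, 55.9, 117.8]
tool_rot: [2.104, 1.571, 2.105]
force: [-0.1, -1.2, -0.2]
width: 73.0
```

Call:
servo_tool --rows '[{"dx": 0,"dy": 0,"dz": 0,"wx": 0,"wy": 0,"wz": 0,"fingers": 0.15},{"dx": 0,"dy": 0,"dz": 0,"wx": 0,"wy": 0,"wz": 0,"fingers": 0.15},{"dx": 0,"dy": 0,"dz": 0,"wx": 0,"wy": 0,"wz": 0,"fingers": 0.15}]'

```text
clock: 38.8
eef_pos: [644.6, 53.5, 118.9]
tool_rot: [-2.16, 1.57, -2.162]
force: [0.4, -0.9, 0.1]
width: 72.3
```

```bash
python3 - <<'E'
from h import *
for r in cans(name='w29'): print(r)
for r in cans('scene','s29',62): print(r)
p,R,s=pose();print(p,s['width'],s['force'],s['clock'])
go([645.7,55,26],0,f=0.15)
E
```

```text
([740.5, 117.9], 60.8, (309, 284), 0.98)
[644.94339674  53.96183002 119.05446609] 72.51804537789516 [-0.66236176  0.38511814 -0.25726334] 38.9
N 2 deg [-0.05  0.02 -0.  ] dist 93.1
[{"dx": 0.062, "dy": 0.0007, "dz": 0, "wx": -0.0039, "wy": 0.0013, "wz": 0, "fingers": 0.15}, {"dx": 0.062, "dy": 0.0007, "dz": 0, "wx": -0.0039, "wy": 0.0013, "wz": 0, "fingers": 0.15}]
end [645.7  55.   26. ]
```

View pics/w29.png

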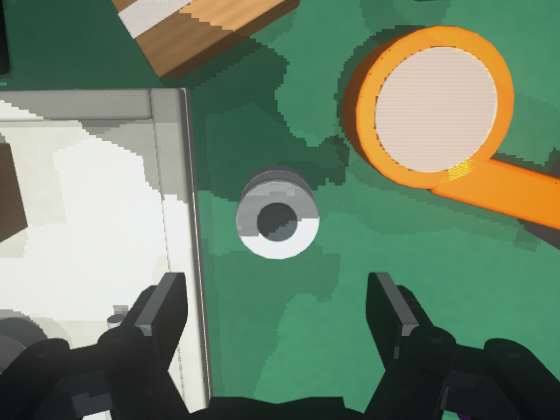

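View pics/s29.png

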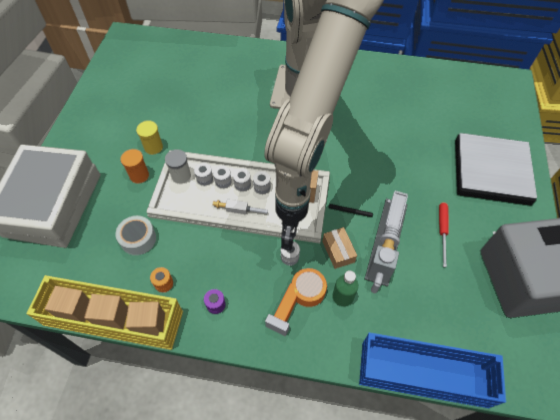

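Four canisters stand in a straight row (scene px (204,173) to (262,181)); the last is at wrist px (277,222).

Call:
servo_tool --rows '[{"dx": 0.0625,"dy": 0.0007,"dz": 0.0005,"wx": 0,"wy": 0,"wz": 0,"fingers": 0.15},{"dx": 0.0625,"dy": 0.0007,"dz": 0,"wx": 0,"wy": 0,"wz": 0,"fingers": 0.15},{"dx": 0,"dy": 0,"dz": 0,"wx": 0,"wy": 0,"wz": 0,"fingers": 0.15},{"dx": 0,"dy": 0,"dz": 0,"wx": 0,"wy": 0,"wz": 0,"fingers": 0.15},{"dx": 0,"dy": 0,"dz": 0,"wx": 0,"wy": 0,"wz": 0,"fingers": 0.15}]'

```text
clock: 39.52
eef_pos: [647.5, 55.6, 27.1]
tool_rot: [0.027, 1.567, 0.028]
force: [-0.2, -0.0, -0.0]
width: 72.6
```

Call:
servo_tool --rows '[{"dx": 0.001,"dy": 0,"dz": -0.0015,"wx": 0,"wy": 0,"wz": 0,"fingers": 0.15},{"dx": 0,"dy": 0,"dz": 0,"wx": 0,"wy": 0,"wz": 0,"fingers": 1},{"dx": 0,"dy": 0,"dz": 0,"wx": 0,"wy": 0,"wz": 0,"fingers": 1},{"dx": 0,"dy": 0,"dz": 0,"wx": 0,"wy": 0,"wz": 0,"fingers": 1}]'

```text
clock: 40.02
eef_pos: [645.1, 56.0, 24.8]
tool_rot: [0.487, 1.57, 0.488]
force: [-0.6, -0.3, 4.7]
width: 48.3
```

Call:
servo_tool --rows '[{"dx": -0.06,"dy": 0,"dz": 0,"wx": 0,"wy": 0,"wz": 0,"fingers": 1},{"dx": -0.07,"dy": 0,"dz": 0,"wx": 0,"wy": 0,"wz": 0,"fingers": 1},{"dx": -0.05,"dy": -0.02,"dz": -0.05,"wx": 0,"wy": 0,"wz": 0,"fingers": 1},{"dx": 0,"dy": -0.03,"dz": -0.065,"wx": 0,"wy": 0,"wz": 0,"fingers": 1},{"dx": 0,"dy": -0.027,"dz": -0.065,"wx": 0,"wy": 0,"wz": 0,"fingers": 1}]'

```text
clock: 40.65
eef_pos: [508.1, -2.6, 159.2]
tool_rot: [-0.346, 1.57, -0.346]
force: [-0.1, -0.4, -2.2]
width: 48.3
```

Call:
servo_tool --rows '[{"dx": 0,"dy": 0,"dz": -0.065,"wx": 0,"wy": 0,"wz": 0,"fingers": 1},{"dx": 0,"dy": 0,"dz": -0.028,"wx": 0,"wy": 0,"wz": 0,"fingers": 1},{"dx": 0,"dy": 0,"dz": 0,"wx": 0,"wy": 0,"wz": 0,"fingers": 1},{"dx": 0,"dy": 0,"dz": 0,"wx": 0,"wy": 0,"wz": 0,"fingers": 1},{"dx": 0,"dy": 0,"dz": 0,"wx": 0,"wy": 0,"wz": 0,"fingers": 1}]'

```text
clock: 41.28
eef_pos: [441.3, -2.0, 158.8]
tool_rot: [-0.429, 1.57, -0.428]
force: [0.2, 0.1, -3.2]
width: 48.3
```

```bash
python3 - <<'E'
from h import *
save('wrist','w30')
p,R,s=pose();print(p,s['width'],s['force'],s['clock'])
go([440.5,-3,46],0,f=1)
E
```

```text
[441.05952258  -2.04342244 158.7308405 ] 48.47276927994905 [ 0.32032888 -0.50540227 -3.20470011] 41.325
N 2 deg [0.06 0.04 0.03] dist 112.7
[{"dx": 0.0752, "dy": 0, "dz": 0, "wx": 0.0047, "wy": 0.0037, "wz": 0.0023, "fingers": 1}, {"dx": 0.0752, "dy": 0, "dz": 0, "wx": 0.0047, "wy": 0.0037, "wz": 0.0023, "fingers": 1}]
end [440.5  -3.   46. ]
```

View pics/w30.png

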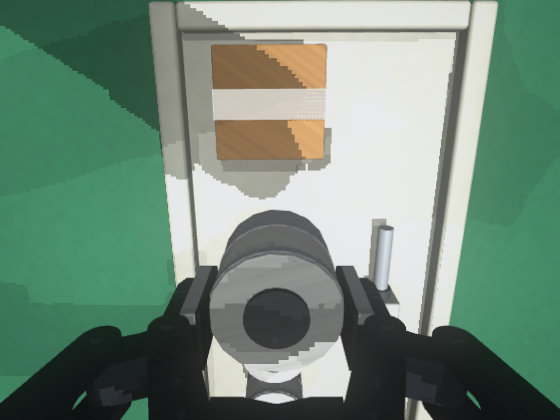

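Call:
servo_tool --rows '[{"dx": 0.075,"dy": -0.001,"dz": -0.0005,"wx": 0,"wy": 0,"wz": 0,"fingers": 1},{"dx": 0.077,"dy": 0,"dz": 0,"wx": 0,"wy": 0,"wz": 0,"fingers": 1},{"dx": 0,"dy": 0,"dz": 0,"wx": 0,"wy": 0,"wz": 0,"fingers": 1},{"dx": 0,"dy": 0,"dz": 0,"wx": 0,"wy": 0,"wz": 0,"fingers": 1},{"dx": 0,"dy": 0,"dz": 0,"wx": 0,"wy": 0,"wz": 0,"fingers": 1}]'

```text
clock: 41.95
eef_pos: [441.1, -2.8, 46.9]
tool_rot: [-0.047, 1.567, -0.046]
force: [-0.2, -0.3, -3.0]
width: 48.1
```

Call:
servo_tool --rows '[{"dx": 0.01,"dy": 0,"dz": 0,"wx": 0,"wy": 0,"wz": 0,"fingers": 1},{"dx": 0,"dy": 0,"dz": 0,"wx": 0,"wy": 0,"wz": 0,"fingers": 1},{"dx": 0.001,"dy": 0,"dz": 0,"wx": 0,"wy": 0,"wz": 0,"fingers": 1},{"dx": 0,"dy": 0,"dz": 0,"wx": 0,"wy": 0,"wz": 0,"fingers": 1}]'

```text
clock: 42.45
eef_pos: [439.7, -2.6, 36.8]
tool_rot: [0.701, 1.57, 0.702]
force: [-0.4, 1.7, -0.1]
width: 48.3
```

Call:
servo_tool --rows '[{"dx": 0.001,"dy": 0,"dz": 0,"wx": 0,"wy": 0,"wz": 0,"fingers": 1},{"dx": 0,"dy": 0,"dz": 0,"wx": 0,"wy": 0,"wz": 0,"fingers": 1},{"dx": 0,"dy": 0,"dz": 0,"wx": 0,"wy": 0,"wz": 0,"fingers": 0.2},{"dx": 0,"dy": 0,"dz": 0,"wx": 0,"wy": 0,"wz": 0,"fingers": 0.2},{"dx": 0,"dy": 0,"dz": 0,"wx": 0,"wy": 0,"wz": 0,"fingers": 0.2}]'

```text
clock: 43.08
eef_pos: [439.6, -2.8, 35.7]
tool_rot: [-2.659, 1.571, -2.659]
force: [-0.2, -0.1, 0.0]
width: 68.4
```

Call:
servo_tool --rows '[{"dx": -0.05,"dy": 0,"dz": 0,"wx": 0,"wy": 0,"wz": 0,"fingers": 0.2},{"dx": -0.08,"dy": 0,"dz": 0,"wx": 0,"wy": 0,"wz": 0,"fingers": 0.2},{"dx": -0.08,"dy": 0,"dz": 0,"wx": 0,"wy": 0,"wz": 0,"fingers": 0},{"dx": -0.08,"dy": 0.04,"dz": 0,"wx": 0,"wy": 0,"wz": 0,"fingers": 0},{"dx": -0.08,"dy": 0.06,"dz": 0,"wx": 0,"wy": 0,"wz": 0,"fingers": 0}]'

```text
clock: 43.7
eef_pos: [439.4, 62.7, 301.3]
tool_rot: [-0.002, 1.57, -0.004]
force: [1.4, 0.8, 0.5]
width: 85.2
```

Call:
servo_tool --rows '[{"dx": 0,"dy": 0.07,"dz": 0,"wx": 0,"wy": 0,"wz": 0,"fingers": 0},{"dx": 0,"dy": 0.07,"dz": 0,"wx": 0,"wy": 0,"wz": 0,"fingers": 0},{"dx": 0,"dy": 0.07,"dz": 0,"wx": 0,"wy": 0,"wz": 0,"fingers": 0},{"dx": 0,"dy": 0,"dz": 0,"wx": 0,"wy": 0,"wz": 0,"fingers": 0}]'

```text
clock: 44.2
eef_pos: [438.4, 225.0, 298.3]
tool_rot: [2.794, 1.57, 2.803]
force: [-0.3, -0.9, -0.7]
width: 85.4
```

```bash
python3 - <<'E'
from h import *
p,R,s=pose();print(p,s['clock'])
save('scene','s31');save('top','t31');save('wrist','w31')
im=cv2.imread('pics/s31.png');cv2.imwrite('pics/s31c.png',cv2.resize(im[130:280,130:330],None,fx=4,fy=4,interpolation=3))
im=cv2.imread('pics/t31.png');cv2.imwrite('pics/t31c.png',cv2.resize(im[150:280,170:430],None,fx=3,fy=3,interpolation=3))
E
```

```text
[438.39615405 224.95882461 298.34723635] 44.2
```

View pics/s31.png

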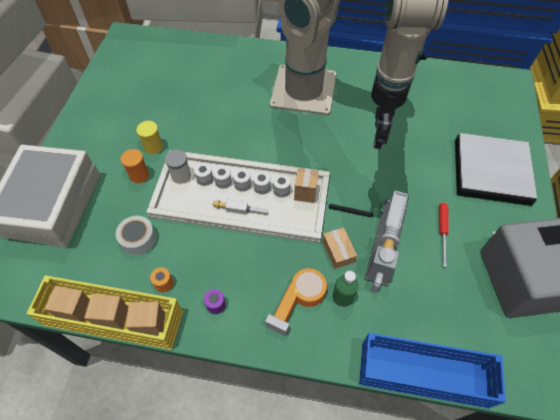

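View pics/s31c.png

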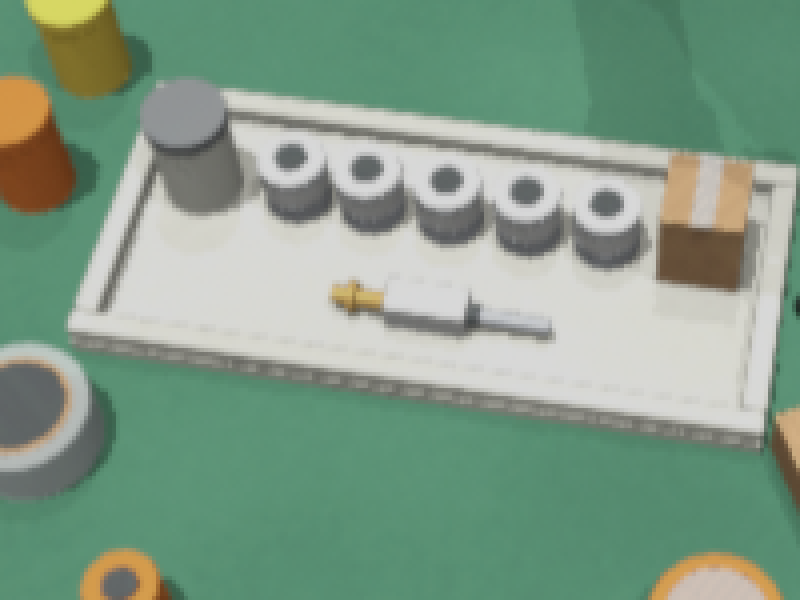

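View pics/t31c.png

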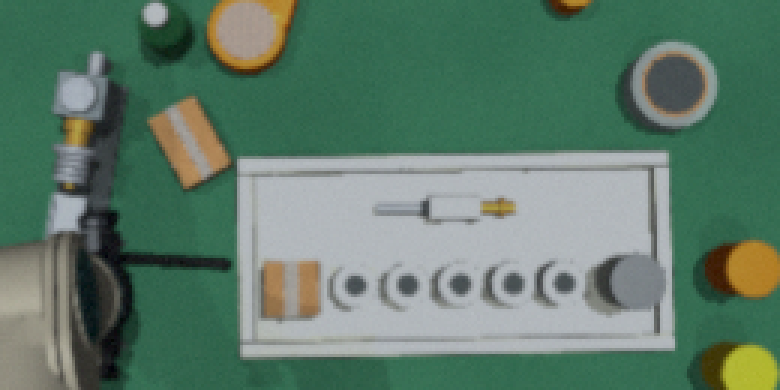

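View pics/w31.png

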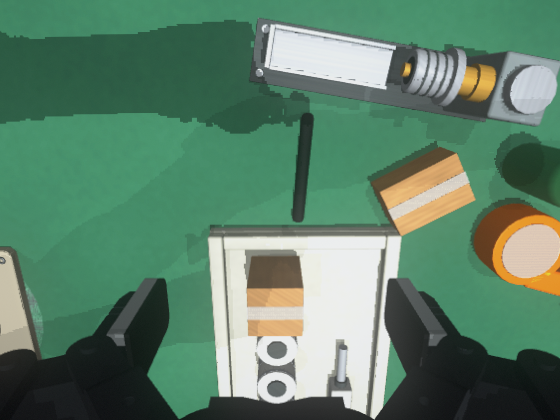

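The picture shows all five canisters upright between tub and carton (crop (292,155) to (606,203)), with the nozzle parallel behind them. One numeric check, then I hand in.

```bash
python3 - <<'E'
from h import *
ci=ctrl.camera_info('scene')
P=[atz(ci,(130+a/4,130+b/4),62)[:2] for a,b in [(292,155),(368,167),(447,179),(526,191),(606,203)]]
print(np.round(P,1).tolist(), np.linalg.norm(np.diff(P,axis=0),axis=1).round(1))
print('tub',atz(ci,(130+185/4,130+113/4),102)[:2],'carton',atz(ci,(130+708/4,130+191/4),92)[:2])
a=atz(ci,(130+335/4,130+296/4),26)[:2];b=atz(ci,(130+550/4,130+325/4),22)[:2];c=atz(ci,(130+428/4,130+293/4),40)[:2];print('noz ends',a,b,'top ctr',c,'angle vs y',np.degrees(np.arctan2((b-a)[0],(b-a)[1])))
print(pose()[2]['clock'])
ctrl.finish_job()
E
```

```text
[[438.5, -236.5], [439.4, -179.1], [439.9, -120.1], [440.3, -61.6], [440.7, -3.0]] [57.4 59.  58.4 58.6]
tub [ 443.76399297 -308.44208595] carton [439.05200397  68.91091339]
noz ends [ 530.2582248  -185.09383269] [524.72699983 -28.72378691] top ctr [ 524.54048715 -116.72080704] angle vs y -2.0258596580600736
44.35
the job is handed in; nothing more can be done
```

The job is done and handed in at about 44 s. My last checks agree with the requirements, but they are camera measurements, since the hand-in gives no verdict.

- **Sleeve and nozzle:** I pulled the sleeve back to its stop, about 16 mm, where the position held while the force rose. I then let go with the arm still, and pictures showed the sleeve home with the fingers clear. The nozzle came out about 34 mm.
- **Nozzle in the tray:** It lies flat about 50 mm behind the tray's middle, roughly 2° off parallel to the row.
- **Canisters:** All five real ones stand upright between the tub and the carton. They are within about 2 mm of the row line, taken as x = 440 mm, and 57 to 59 mm apart, which leaves 7 to 9 mm gaps. The end canisters are about 72 mm from the centres of the tub and the carton.
- **Things left alone:** The tub and carton showed no measurable shift. The other bench objects and the orange and purple look-alikes looked unmoved, though I checked those only by eye.

The check that agreed least was the tub and carton positions, where the top and scene cameras differed by up to about 3 mm. That is well inside the limits. No check failed, and I never saw a canister knocked aside.

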